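# Restock the coffee caddy

## Robot

A 7-joint arm with a two-finger parallel gripper is mounted at the origin on a cart in front of the work surface, level with it; the furniture and walls round the work are solid. World frame = base frame: x ahead of the robot, y to its left, z up, the work surface at z = 0. Lengths are in mm, angles in rad, forces in N, time in s.
With the tool pointing down it reaches from about 350 to 900 mm from the base axis. Payload 19.9 kg.
Tool frame: the origin (TCP) lies midway between the tips of the shut fingers; the grasp point (between the pads) lies 19 mm behind it; z points along the fingers, y is the line along which they close (so a half turn about z gives the same grasp; the last joint's range is limited). The gripper opens to 94 mm and grips with 3 to 60 N. Pads are 16 mm wide; open, the fingers measure 119 mm over their backs; the gripper's body (75 mm by 177 mm) begins 78 mm behind the grasp point.
Start: joints at [-1.296, 0.417, -0.01, 1.614, 0.005, 1.111, -0.053], TCP at [194.1, 594.074, 205.425] pointing down, gripper open.
Joint ranges: [-2.81, 2.81], [-0.39, 2.02], [-1.27, 1.25], [0.06, 2.57], [-1.19, 4.33], [0.19, 2], [-2.82, 2.82]. Speed limits (rad/s): [1.89, 1.89, 2.39, 2.39, 3.01, 3.01, 3.01].

## Interface

Orientations are given as [roll, pitch, yaw] about the fixed x, y, z axes, in that order (R = Rz(yaw) Ry(pitch) Rx(roll)).
In Python, from station import bot gives the robot as it stands.
- The arm moves only by the tool send_rows, never from a script. Its argument "increments" is a list of rows, each a list of 7 numbers: the turn, a rotation vector about the tool's x, y, z normalised to -1 to 1, where 1 is 90 degrees, then the shift along the tool's x, y, z normalised to -1 to 1, where 1 is 0.08 m, then the closure, from 0 (fully open) to 1 (shut). In form: [[rx, ry, rz, dx, dy, dz, claw], ...]. A call has exactly 10 rows; each row is the pose to reach, as a shift and turn from the pose commanded when the call began, along the tool's axes at that moment; what a row does not reach only later rows make up. A row lasts 1/8 s, in which the tool goes at most 62.5 mm and 10.7 degrees, less where a joint would pass 70% of its speed; a pose out of reach is approached as far as the arm can. A call with a number of a shift or a turn outside -1 to 1 is refused whole. A call with a gripper value outside its range is refused whole. The fingers move at their own pace and stop on an object; "newtons" is the grip in N (left out, the last holds). Time passes only in rows, so rows that repeat a pose let the fingers close, or fill a call up. It gives the time, the measured TCP pose, the force, the opening and the grip force at its end, in the units of the state.
- bot.get_obs(): the state, without advancing time (a new reading comes with each control period).
- bot.grab_frame(name): name is "side" or "top"; returns the picture (400x640x3 uint8, red, green, blue); there is no depth.
- bot.camera_info(name): a dict with "vfov" (degrees; the focal length in pixels is half the picture's height over the tangent of half this angle, whatever the lens; pixels are square), "cx", "cy" (the principal point, pixels), "R" (3x3) and "t" (3): a world point X has camera coordinates R X + t. Camera axes: x right, y down, z forward; pixel columns grow to the right and rows downward; lengths in mm; the calibration is good to about 2 mm. A picture is of the moment at which its call begins. camera_info takes no time and is no camera call.
- bot.finish_job(): hands the job in; it is judged then, once.
The state is a dict: "t": time; "joints": joint angles; "joint_velocities": joint speeds; "joint_efforts": joint torques, N m; "tcp_pos": TCP position; "eef_rot": TCP orientation; "force": force on the tool from outside, world axes, zero at the start; "torque": the same for the moment, N m; "finger_gap": finger opening in mm; "finger_force": force on a finger pad.
Only numpy, scipy, OpenCV 4.12 (cv2) and the standard library are available. Lean on these libraries where they do the work, as an engineer would, in place of code of your own. Each camera call takes 0.05 s, during which the arm holds its last target. There are 200 camera calls.

## Task

Restock the coffee caddy: stand the honey jar in the wide round cup and the cinnamon shaker in the narrow one, lay the white sugar packet flat in the closed bay and the wrapped biscuit flat along the middle of the open-ended cradle, each right down on its floor and set down rather than dropped. The jam jar and the brown sugar packet do not belong in this caddy: leave them where they are.

Things in the scene. Friction and masses are not known exactly. Their poses are not given: they have to be found in the camera images.
- honey_jar: Glass jar of honey, amber filling, silver-grey lid; 58 mm in diameter, 85 mm tall, about 0.24 kg, standing. Belongs in the wide cup. Origin: centre of its underside; z up its axis.
- cinnamon: Spice shaker with a red cap; 45 mm in diameter, 106 mm tall, about 0.11 kg, standing. Belongs in the narrow cup. Origin: centre of its underside; z up its axis.
- white_sugar: White paper sugar packet, stiff, lying flat; 66 x 47 mm and 12 mm thick, 15 g. Belongs in the sugar bay. Origin: centre of its underside; x along its 66 mm length, y along its 47 mm width, z up.
- biscuit: Flow-wrapped biscuit, white wrapper with a blue end, stiff, lying flat; 109 mm long over its thin crimped ends (the firm middle is 92 mm), 47 mm wide, 11 mm thick, 24 g. Belongs in the biscuit cradle. Origin: centre of its underside; y along its length, x across its 47 mm width, z up.
- jam_jar: Look-alike that stays: glass jar of red jam with a golden-yellow lid; 63 mm in diameter, 90 mm tall, standing loose. Origin: centre of its underside; z up. Some 35 mm or more beyond the row of jars a fixed coffee maker stands 327 mm tall, its head overhanging.
- brown_sugar: Look-alike that stays: light-brown (tan) paper sugar packet lying loose and flat; 66 x 47 mm and 12 mm thick. Origin: centre of its underside; x along its length, z up.
- wide_cup: Fixed light-wood insert, 98 x 98 mm, one of four, two by two (102 mm pitch, turned alike) in a low dark tray, in any quarter. Origin: centre of its underside, 6.5 mm above the table, z up; grey felt floor at z 4.5 mm, level with the rim. The wider round cup, centred: 74 mm bore, flared to 82 mm at the mouth, its rim 30 mm above the origin.
- narrow_cup: Fixed light-wood insert, 98 x 98 mm, one of four, two by two (102 mm pitch, turned alike) in a low dark tray, in any quarter. Origin: centre of its underside, 6.5 mm above the table, z up; grey felt floor at z 4.5 mm, level with the rim. The narrower round cup, centred: 57 mm bore, flared to 65 mm at the mouth, its rim 30 mm above the origin.
- sugar_bay: Fixed light-wood insert, 98 x 98 mm, one of four, two by two (102 mm pitch, turned alike) in a low dark tray, in any quarter. Origin: centre of its underside, 6.5 mm above the table, z up; grey felt floor at z 4.5 mm, level with the rim. Bay with end walls: inside 82 mm along x, 62 mm along y; walls 5 mm thick, 15 mm high; long sides cut away to the floor over the middle 46 mm for the fingers.
- biscuit_cradle: Fixed light-wood insert, 98 x 98 mm, one of four, two by two (102 mm pitch, turned alike) in a low dark tray, in any quarter. Origin: centre of its underside, 6.5 mm above the table, z up; grey felt floor at z 4.5 mm, level with the rim. Cradle 98 mm along x, ends open, 62 mm wide inside along y; side walls 5 mm thick, 15 mm high, open to the floor over the middle 46 mm. The biscuit overhangs it.
There are look-alikes about, which are no part of the job. Leave any blue look-alike of the cinnamon alone.

How it is judged (in metres and radians):
At the end, for the whole second after the job is handed in: Honey in wide cup, cinnamon in narrow cup (13 mm of axis), white sugar in bay (13 mm along, 14 across), biscuit in cradle (18, 14; both lengthwise to 0.35 rad); undersides within 4.5 mm of the floor, tilt under 0.12 rad. Jam and brown sugar moved under 15 mm, not tipped. All at rest (horizontal distance between honey_jar and wide_cup below 0.013 m and z of honey_jar in the frame of wide_cup below 0.009 m and angle between each of honey_jar, cinnamon, white_sugar, biscuit, jam_jar, brown_sugar's own z axis and vertical below 0.12 rad and linear speed of each of honey_jar, cinnamon, white_sugar, biscuit, jam_jar, brown_sugar below 0.02 m/s and angular speed of each of honey_jar, cinnamon, white_sugar, biscuit, jam_jar, brown_sugar below 0.2 rad/s and horizontal distance between cinnamon and narrow_cup below 0.013 m and z of cinnamon in the frame of narrow_cup below 0.009 m and x of white_sugar in the frame of sugar_bay between -0.013 and 0.013 m and y of white_sugar in the frame of sugar_bay between -0.014 and 0.014 m and z of white_sugar in the frame of sugar_bay below 0.009 m and angle between the x axis of white_sugar and the x axis of sugar_bay, either way round below 0.35 rad and x of biscuit in the frame of biscuit_cradle between -0.018 and 0.018 m and y of biscuit in the frame of biscuit_cradle between -0.014 and 0.014 m and z of biscuit in the frame of biscuit_cradle below 0.009 m and angle between the y axis of biscuit and the x axis of biscuit_cradle, either way round below 0.35 rad and distance of each of jam_jar, brown_sugar from where it was at the start of the episode below 0.015 m); the robot touches nothing.
It fails at once if the jam jar or the brown sugar packet is moved away or knocked over ((distance of jam_jar from where it was at the start of the episode above 0.03 m or angle between jam_jar's own z axis and vertical above 0.35 rad) or (distance of brown_sugar from where it was at the start of the episode above 0.03 m or angle between brown_sugar's own z axis and vertical above 0.35 rad)).
It fails at once if something for the caddy is dropped (falls free by more than about 25 mm) ((linear speed of honey_jar above 0.7 m/s and contact force between honey_jar and the fingers below 0.02 N) or (linear speed of cinnamon above 0.7 m/s and contact force between cinnamon and the fingers below 0.02 N) or (linear speed of white_sugar above 0.7 m/s and contact force between white_sugar and the fingers below 0.02 N) or (linear speed of biscuit above 0.7 m/s and contact force between biscuit and the fingers below 0.02 N)).
It also fails if it takes over 118 s, if anything falls off the work surface, if the arm or the gripper's body presses on something with over 40 N, if the wrist force passes 120 N, or if a joint passes its speed limit or range.

## Working session

There is one attempt and no reset: what is moved stays moved. The work goes in short steps, Python scripts to look and compute and a tool call to move; the robot and the scene stay as the last step left them, time stands still between calls to the robot, and variables do not carry over. Pictures are saved under pics/ and viewed, at most 14 in all, crops included, and the job is handed in when it is done.

Besides the shell and the picture viewer there is one more tool, called after "Emit:" as name(argument=value, ...), one argument or row to a line, values as JSON. send_rows: Moves the arm, as the interface text tells. Its arguments: {"type":"object","properties":{"increments":{"type":"array"},"newtons":{"type":"number"}},"required":["increments"]}

```bash
ls; mkdir -p pics; python3 - <<'E'
from station import bot
import cv2
o=bot.get_obs(); print(o)
for n in("side","top"):
    i=bot.camera_info(n); print(n,i)
    cv2.imwrite(f"pics/{n}0.png",bot.grab_frame(n)[:,:,::-1])
E
```

```text
pics
{'t': 0.0, 'joints': array([-1.29648407,  0.41797507, -0.01027988,  1.61412239,  0.00468669,
        1.11068408, -0.05300917]), 'joint_velocities': array([ 0.0020145 ,  0.0005162 , -0.00101866,  0.00053489,  0.00107996,
        0.00045318, -0.00069498]), 'joint_efforts': array([ 8.34213006e-04, -8.51275492e+01,  6.39286079e-01, -4.25981569e+01,
       -4.87257424e-02,  1.85857387e-02,  1.51572503e-04]), 'tcp_pos': array([194.03057105, 593.75372374, 204.84646633]), 'eef_rot': array([-3.14043062e+00,  8.58928026e-05,  2.82575226e+00]), 'force': array([-0.15941545, -0.53405376, -0.02874573]), 'torque': array([ 0.00173437, -0.00063652, -0.0032357 ]), 'finger_force': 0.0, 'finger_gap': 93.76068341714816}
side {'vfov': 53.49193345031873, 'cx': 321.53191618388627, 'cy': 202.48192588624448, 'R': array([[-0.9804531 , -0.19656424,  0.0086147 ],
       [-0.13500074,  0.64023469, -0.75622374],
       [ 0.14313112, -0.7426049 , -0.6542564 ]]), 't': array([469.157925  ,  71.19889726, 882.40361653])}
top {'vfov': 52.78512551797384, 'cx': 318.3309961444133, 'cy': 189.596733420005, 'R': array([[ 1.98057143e-02, -9.99802919e-01,  1.36264992e-03],
       [-9.92913250e-01, -1.98289333e-02, -1.17175469e-01],
       [ 1.17179396e-01,  9.67750709e-04, -9.93110292e-01]]), 't': array([ 24.82189189, 464.42211803, 916.18929436])}
```

View pics/side0.png

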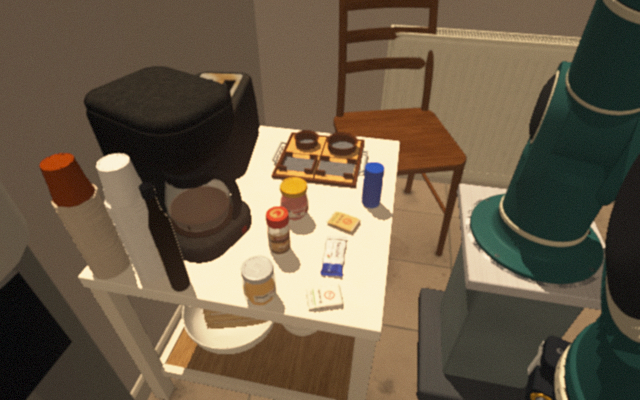

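View pics/top0.png

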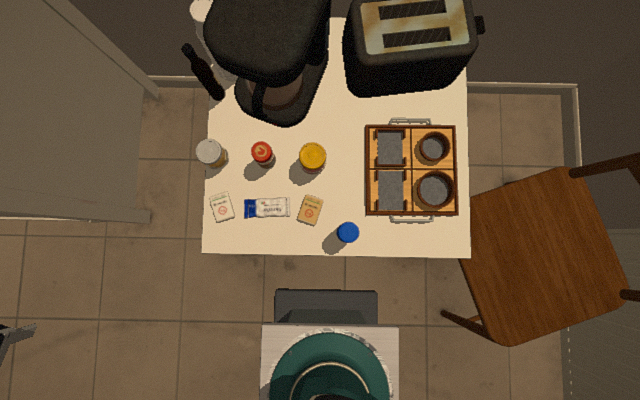

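The side view shows the row honey (258,280), cinnamon (278,230) and jam (294,198). The packets are white sugar (325,298), biscuit (334,257) and brown sugar (344,222), with the blue look-alike at (373,186) and the caddy at (320,158).

In the top view these are:

| Thing | Pixel |
|---|---|
| Honey (grey lid) | (210,152) |
| Cinnamon (red) | (262,153) |
| Jam (yellow lid, stays) | (312,157) |
| White sugar | (221,207) |
| Biscuit | (267,208) |
| Brown sugar (stays) | (311,209) |
| Blue look-alike (stays) | (347,232) |

The caddy's round cups are at (433,149), narrow, and (433,190), wide. The bays are at (391,149) and (391,190), and I need a crop to tell which is closed.

```bash
python3 - <<'E'
import cv2,numpy as np
t=cv2.imread("pics/top0.png"); s=cv2.imread("pics/side0.png")
a=cv2.resize(t[112:228,355:470],None,fx=4,fy=4,interpolation=cv2.INTER_CUBIC)
b=cv2.resize(t[130:246,190:365],None,fx=4,fy=4,interpolation=cv2.INTER_CUBIC)
c=cv2.resize(s[120:192,265:375],None,fx=5,fy=5,interpolation=cv2.INTER_CUBIC)
cv2.imwrite("pics/cadtop.png",a);cv2.imwrite("pics/objtop.png",b);cv2.imwrite("pics/cadside.png",c)
E
```

```text
(no output)
```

View pics/cadtop.png

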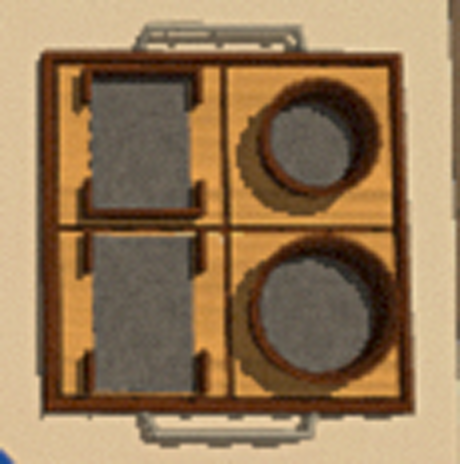

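View pics/objtop.png

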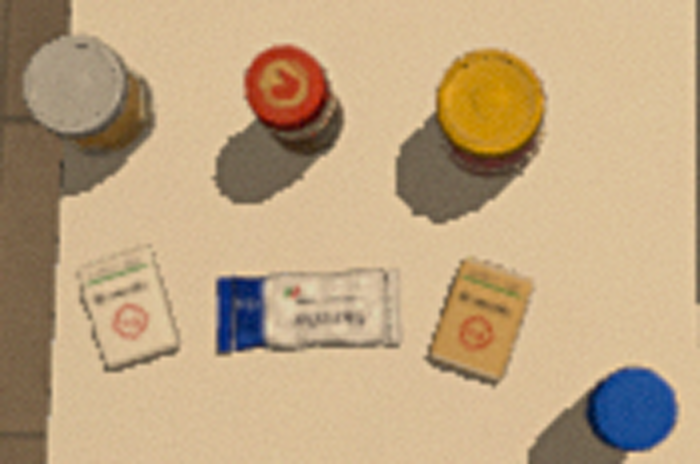

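View pics/cadside.png

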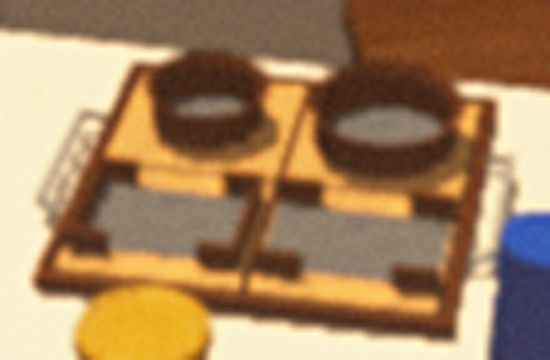

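The top crop shows that the upper-left insert, full-frame (391,149), has walls across both ends, so it is the closed sugar bay. The lower-left insert (391,190) is open at both ends, so it is the cradle. The narrow cup is upper right and the wide cup lower right, and the side crop agrees. The white packet at (221,207) is the white one with printing, and the tan one at (311,209) stays.

Next I measure by colour masks.

```bash
cat > h.py <<'E'
import cv2,numpy as np
from station import bot
C={n:bot.camera_info(n) for n in("side","top")}
def ray(n,p):
    c=C[n];f=200/np.tan(np.radians(c["vfov"]/2))
    d=c["R"].T@np.array([(p[0]-c["cx"])/f,(p[1]-c["cy"])/f,1.]);return -c["R"].T@c["t"],d/np.linalg.norm(d)
def onz(n,p,z):
    o,d=ray(n,p);return o+d*(z-o[2])/d[2]
def proj(n,X):
    c=C[n];f=200/np.tan(np.radians(c["vfov"]/2));q=c["R"]@np.asarray(X,float)+c["t"];return np.array([c["cx"]+f*q[0]/q[2],c["cy"]+f*q[1]/q[2]])
def tri(pt,ps):
    A=np.zeros((3,3));b=np.zeros(3)
    P=[]
    for n,p in(("top",pt),("side",ps)):
        o,d=ray(n,p);M=np.eye(3)-np.outer(d,d);A+=M;b+=M@o
    X=np.linalg.solve(A,b);return X,np.hypot(*(proj("top",X)-pt))
def blobs(img,lo,hi,roi,k=3):
    h=cv2.cvtColor(img,cv2.COLOR_BGR2HSV);m=cv2.inRange(h,np.array(lo),np.array(hi))
    z=np.zeros_like(m);x0,y0,x1,y1=roi;z[y0:y1,x0:x1]=m[y0:y1,x0:x1]
    z=cv2.morphologyEx(z,cv2.MORPH_CLOSE,np.ones((k,k)))
    c,_=cv2.findContours(z,cv2.RETR_EXTERNAL,cv2.CHAIN_APPROX_NONE)
    return sorted(c,key=cv2.contourArea,reverse=True)
E
python3 - <<'E'
from h import *
t=cv2.imread("pics/top0.png");s=cv2.imread("pics/side0.png")
H=cv2.cvtColor(t,cv2.COLOR_BGR2HSV);S=cv2.cvtColor(s,cv2.COLOR_BGR2HSV)
for p in[(210,150),(228,165),(222,205),(280,205),(311,205),(300,180),(240,235),(390,170),(390,190),(372,190),(433,190),(312,157),(262,160)]:print("T",p,H[p[1],p[0]])
for p in[(258,268),(258,290),(320,300),(337,245),(344,220),(300,250),(294,185),(277,213),(300,165)]:print("S",p,S[p[1],p[0]])
def show(n,c,z):
    for k in c[:2]:
        if cv2.contourArea(k)<15: continue
        (x,y),r=cv2.minEnclosingCircle(k);m=cv2.moments(k);q=(m['m10']/m['m00'],m['m01']/m['m00'])
        a=onz("top",q,z);b=onz("top",(q[0]+1,q[1]),z)
        print(n,np.round(q,1),"r px",round(r,1),"XY",a.round(1),"r mm",round(r*np.linalg.norm(a-b),1))
show("jam",blobs(t,(18,170,120),(30,255,255),(290,135,335,180)),90)
show("cin",blobs(t,(0,150,80),(8,255,255),(245,135,285,175),7),106)
show("blue",blobs(t,(105,150,60),(125,255,255),(330,215,370,250)),106)
show("bisblue",blobs(t,(105,120,40),(125,255,255),(230,190,300,225)),8)
show("felt wide/narrow",blobs(t,(0,0,40),(180,60,140),(412,125,460,172)),11)
show("felt wide/narrow",blobs(t,(0,0,40),(180,60,140),(412,172,460,212)),11)
show("felt bay",blobs(t,(0,0,40),(180,60,140),(370,125,410,169)),11)
show("felt cradle",blobs(t,(0,0,40),(180,60,140),(370,170,410,212)),11)
E
```

```text
T (210, 150) [ 18  59 173]
T (228, 165) [ 17  78 219]
T (222, 205) [ 16  85 216]
T (280, 205) [ 18  67 217]
T (311, 205) [ 18 143 148]
T (300, 180) [ 17  81 114]
T (240, 235) [ 17  76 219]
T (390, 170) [ 17 147 187]
T (390, 190) [ 16  51 106]
T (372, 190) [ 16 168 213]
T (433, 190) [ 20  50 107]
T (312, 157) [ 21 220 198]
T (262, 160) [  6 231 146]
S (258, 268) [ 22  58 234]
S (258, 290) [ 17 166 154]
S (320, 300) [ 19  73 234]
S (337, 245) [ 15  72 213]
S (344, 220) [ 15 160 239]
S (300, 250) [ 23  45 251]
S (294, 185) [ 21 216 237]
S (277, 213) [  7 194 231]
S (300, 165) [ 17  62 148]
jam [312.1 155.2] r px 13.2 XY [532.5  49.3  90. ] r mm 29.1
cin [260.9 151.2] r px 10.5 XY [535.9 160.2 106. ] r mm 22.7
blue [347.6 232. ] r px 10.4 XY [365.3 -29.8 106. ] r mm 22.1
bisblue [249.5 208.1] r px 9.6 XY [418.7 196.7   8. ] r mm 22.8
felt wide/narrow [432.5 147.5] r px 10.8 XY [ 573.5 -239.2   11. ] r mm 26.0
felt wide/narrow [433.6 189.9] r px 14.6 XY [ 470.5 -240.5   11. ] r mm 34.8
felt bay [389.6 147.5] r px 19.3 XY [ 571.4 -135.7   11. ] r mm 46.6
felt cradle [390.4 190.4] r px 21.8 XY [ 467.2 -137.6   11. ] r mm 51.9
```

```bash
python3 - <<'E'
from h import *
t=cv2.imread("pics/top0.png");s=cv2.imread("pics/side0.png")
for n,im in(("top",t),("side",s)): print(n,"cam at",(-C[n]["R"].T@C[n]["t"]).round(0))
def cen(k): m=cv2.moments(k);return np.array([m['m10']/m['m00'],m['m01']/m['m00']])
# felts in side
F=blobs(s,(0,0,70),(180,95,190),(275,125,365,185),1)
print("side felt",[(cen(k).round(1),cv2.contourArea(k)) for k in F[:6] if cv2.contourArea(k)>20])
def g(n,lo,hi,roi,z,k=3):
    c=blobs(t if n=="top" else s,lo,hi,roi,k)[0];return cen(c),cv2.contourArea(c)
for nm,lo,hi,rt,rs in[("jam",(18,170,120),(30,255,255),(290,135,335,180),(275,170,315,200)),("cin",(0,150,80),(9,255,255),(245,135,285,175),(262,200,292,230)),("blue",(105,150,60),(125,255,255),(330,215,370,250),(360,160,385,180)),("bisblue",(105,100,40),(125,255,255),(230,190,300,225),(315,260,350,280))]:
    a=g("top",lo,hi,rt,0,7);b=g("side",lo,hi,rs,0,7);print(nm,a[0].round(1),b[0].round(1),*[np.round(v,1) for v in tri(a[0],b[0])])
# white things: local contrast image
out=[]
for im,roi in((t,(195,135,330,230)),(s,(235,225,365,320))):
    b=cv2.cvtColor(cv2.bilateralFilter(im,7,25,5),cv2.COLOR_BGR2LAB)[roi[1]:roi[3],roi[0]:roi[2]]
    o=[cv2.normalize(b[:,:,i],None,0,255,cv2.NORM_MINMAX) for i in(0,2)]
    o=[cv2.resize(x,(390,280),interpolation=cv2.INTER_CUBIC) for x in o];out.append(np.hstack(o))
cv2.imwrite("pics/lab.png",np.vstack(out))
E
```

```text
top cam at [353.  33. 964.]
side cam at [343. 702. 627.]
side felt [(array([335.7, 167.7]), 319.5), (array([297.3, 163.5]), 262.0), (array([312.4, 127.4]), 202.0), (array([341.9, 144.4]), 96.0), (array([306. , 140.6]), 27.5)]
jam [312.1 155.2] [293.2 186.2] [532.7  49.3  87.9] 0.1
cin [261.1 151.5] [278.7 214.9] [534.2 159.9 102.8] 0.8
blue [347.6 232. ] [374.1 167.7] [365.4 -29.7 106.7] 0.1
bisblue [249.5 208.1] [331.8 269.5] [418.5 196.5   9.3] 0.0
```

View pics/lab.png

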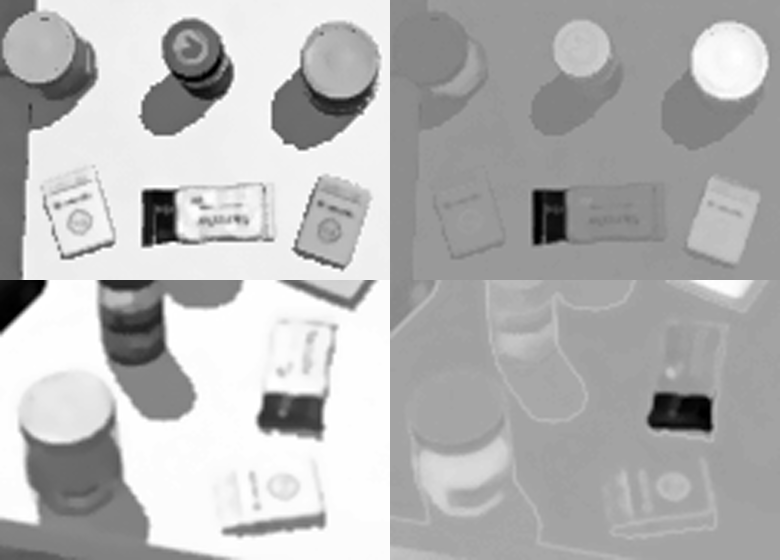

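The L-channel view separates everything. In crop pixels, top half: white packet ~(78,212), biscuit ~(208,212), honey lid ~(40,45). Next I extract rectangles and lid circles from it.

```bash
cat >> h.py <<'E'
def cen(k): m=cv2.moments(k);return np.array([m['m10']/m['m00'],m['m01']/m['m00']])
def Lrect(im,roi,thr=8,k=9):
    x0,y0,x1,y1=roi;L=cv2.cvtColor(cv2.bilateralFilter(im,7,25,5),cv2.COLOR_BGR2LAB)[y0:y1,x0:x1,0].astype(int)
    m=(abs(L-np.median(np.r_[L[0],L[-1],L[:,0],L[:,-1]]))>thr).astype(np.uint8)*255
    m=cv2.morphologyEx(np.pad(m,12),cv2.MORPH_CLOSE,np.ones((k,k)))[12:-12,12:-12]
    c,_=cv2.findContours(m,cv2.RETR_EXTERNAL,cv2.CHAIN_APPROX_NONE);c=max(c,key=cv2.contourArea)
    return c+np.array([x0,y0])
def rectinfo(n,c,z):
    P=np.array([onz(n,p[0],z)[:2] for p in c],np.float32);r=cv2.minAreaRect(P);b=cv2.boxPoints(r)
    e=[b[1]-b[0],b[2]-b[1]];l=max(e,key=np.linalg.norm);return np.round(r[0],1),np.round(sorted(r[1]),1),round(float(np.degrees(np.arctan2(l[1],l[0]))%180),1)
E
python3 - <<'E'
from h import *
t=cv2.imread("pics/top0.png");s=cv2.imread("pics/side0.png")
R={"white":((203,186,240,226),(303,284,348,313)),"bis":((240,192,294,224),(316,234,352,280)),"brown":((297,190,328,228),(325,207,364,236))}
for n,(a,b) in R.items():
    ca=Lrect(t,a);cb=Lrect(s,b)
    print(n,rectinfo("top",ca,9),"side@9:",rectinfo("side",cb,9),"tri centre",tri(cv2.minAreaRect(ca)[0],cen(cb))[0].round(1))
L=cv2.cvtColor(t,cv2.COLOR_BGR2LAB)[:,:,0][125:185,185:240]
h=cv2.HoughCircles(cv2.resize(L,None,fx=4,fy=4,interpolation=cv2.INTER_CUBIC),cv2.HOUGH_GRADIENT,1.5,80,param1=120,param2=20,minRadius=42,maxRadius=62)
print(h)
for x,y,r in h[0][:2]:
    p=(x/4-.375+185,y/4-.375+125);a=onz("top",p,85);print("honey",np.round(p,1),a.round(1),"r",r/4*np.linalg.norm(a-onz("top",(p[0]+1,p[1]),85)), "expect side px",proj("side",a).round(1))
ft=[(432.5,147.5),(433.6,189.9),(389.6,147.5),(390.4,190.4)]
# floor heights bay, cradle from felt seen in both
F=[cen(k) for k in blobs(s,(0,0,70),(180,95,190),(275,125,365,185),1)[:2]]
print("cradle",tri(ft[3],F[0]),"bay",tri(ft[2],F[1]))
# felt rects & tray outline in the top
for nm,roi in(("bay",(370,125,410,169)),("cradle",(370,170,410,212))):
    print(nm,rectinfo("top",blobs(t,(0,0,40),(180,70,150),roi,1)[0],11))
T=Lrect(t,(358,112,466,228),20,5);print("tray?",rectinfo("top",T,10))
w=blobs(t,(8,140,90),(20,255,255),(365,122,460,218),9)[0];print("wood",rectinfo("top",w,11))
for sd,nm in((F[0],"cradle"),(F[1],"bay")):print(nm,onz("side",sd,11).round(1))
E
```

```text
white (array([427.6, 270.6]), array([73.4, 87.2]), 3.1) side@9: (array([418.9, 268.4]), array([51.3, 67.1]), 20.3) tri centre [421.5 270.2   8.9]
bis (array([421.4, 155.6]), array([ 46.6, 109.4]), 93.9) side@9: (array([420.5, 161.4]), array([ 46.5, 112.3]), 93.7) tri centre [420.6 157.8  -6.9]
brown (array([417.3,  53.5]), array([48.2, 70.5]), 163.0) side@9: (array([416. ,  57.4]), array([58.4, 71.4]), 164.7) tri centre [416.6  53.6   4.4]
[[[ 93.75 102.75  48.6 ]]]
honey [208.1 150.3] [540.  280.6  85. ] r 26.98092436285537 expect side px [256.1 267.3]
cradle (array([ 467.38062742, -136.74795956,   15.4654012 ]), np.float64(0.2750685343311313)) bay (array([ 570.98423302, -135.0408998 ,   14.90843746]), np.float64(0.1919769400251601))
bay (array([ 571.6, -136.1]), array([57.9, 76.2]), 1.1)
cradle (array([ 468.5, -137.5]), array([57.8, 91.3]), 1.4)
tray? (array([ 519.3, -186.6]), array([224.2, 257.9]), 0.4)
wood (array([ 521.3, -187.6]), array([213.7, 216.7]), 91.1)
cradle [ 469.  -142.9   11. ]
bay [ 572.9 -140.5   11. ]
```

Biscuit, honey lid, bay and cradle agree between the two views and with the given sizes. The white packet's top mask included the table edge, so I redo it, check the coffee-maker head, and plan.

```bash
cat > plan.py <<'E'
import numpy as np,sys
from scipy.spatial.transform import Rotation as Ro
def plan(cur,*wps):
    "cur/wps: x,y,z,yaw_deg ; prints rotz and shift units per call"
    for w in wps:
        a=np.radians(cur[3]);R=Ro.from_euler('xyz',[np.pi,0,a]).as_matrix()
        d=R.T@(np.array(w[:3])-cur[:3])/80;rz=-(((w[3]-cur[3])+180)%360-180)/90
        print(w,"rz %.3f d"%rz,d.round(3),"" if abs(d).max()<=1 else "TOO FAR");cur=w
E
python3 - <<'E'
from h import *;from plan import plan
t=cv2.imread("pics/top0.png");s=cv2.imread("pics/side0.png")
for thr in(5,8):
  c=Lrect(t,(208,187,240,226),thr,7);print("white",rectinfo("top",c,9),rectinfo("top",c,12))
k=np.array([[[210,197]],[[227.5,191]],[[235,217.5]],[[217,222.5]]]);print("eye corners",rectinfo("top",k,9))
print("head front",[onz("top",p,327).round(0) for p in((210,75),(285,85),(320,60))])
print("base front",[onz("top",p,20).round(0) for p in((285,125),(260,118))])
plan((194,594,205.4,161.9),(270,520,180,161.9),(330,445,160,180),(390,370,140,197),(420,300,100,197),(420,270,60,197))
E
```

```text
white (array([420., 264.]), array([51.7, 68.3]), 19.9) (array([419.8, 263.3]), array([51.6, 68.1]), 19.9)
white (array([420.1, 263.7]), array([51. , 68.3]), 19.9) (array([419.9, 263. ]), array([50.9, 68.1]), 19.9)
eye corners (array([420.1, 261.1]), array([43.8, 66. ]), 18.2)
head front [array([615., 216., 327.]), array([600.,  92., 327.]), array([644.,  35., 327.])]
base front [array([619., 117.,  20.]), array([636., 178.,  20.])]
(270, 520, 180, 161.9) rz -0.000 d [-1.19  -0.584  0.318] TOO FAR
(330, 445, 160, 180) rz -0.201 d [-1.004 -0.658  0.25 ] TOO FAR
(390, 370, 140, 197) rz -0.189 d [-0.75  -0.937  0.25 ] 
(420, 300, 100, 197) rz 0.000 d [-0.103 -0.946  0.5  ] 
(420, 270, 60, 197) rz 0.000 d [ 0.11  -0.359  0.5  ]
```

White packet: (420,264), 19.5°, 68x51 at mask scale, which fits 66x47. The jars, caddy and packets are all in reach, so I move.

```bash
python3 - <<'E'
from plan import plan
plan((194,594,205.4,161.9),(252,515,180,161.9),(310,430,160,180),(370,350,130,199.5),(420,285,80,199.5),(420,264,35,199.5))
E
```

```text
(252, 515, 180, 161.9) rz -0.000 d [-0.996 -0.713  0.318] 
(310, 430, 160, 180) rz -0.201 d [-1.019 -0.785  0.25 ] TOO FAR
(370, 350, 130, 199.5) rz -0.217 d [-0.75  -1.     0.375] 
(420, 285, 80, 199.5) rz -0.000 d [-0.318 -0.975  0.625] 
(420, 264, 35, 199.5) rz -0.000 d [ 0.088 -0.247  0.562]
```

Emit:
send_rows(
  increments=[
    [0,0,0,-0.1,-0.07,0.03,0],
    [0,0,0,-0.2,-0.14,0.06,0],
    [0,0,0,-0.3,-0.21,0.1,0],
    [0,0,0,-0.4,-0.28,0.13,0],
    [0,0,0,-0.5,-0.36,0.16,0.1],
    [0,0,0,-0.6,-0.43,0.19,0.2],
    [0,0,0,-0.7,-0.5,0.22,0.34],
    [0,0,0,-0.8,-0.57,0.25,0.34],
    [0,0,0,-0.9,-0.64,0.29,0.34],
    [0,0,0,-1,-0.71,0.32,0.34],
  ],
)

```text
t: 1.35
tcp_pos: [252.9, 514.7, 179.6]
eef_rot: [-3.141, 0.0, 2.826]
force: [-0.3, 0.3, -0.7]
finger_gap: 62.1
finger_force: 0.0
```

Emit:
send_rows(
  increments=[
    [0,0,-0.02,-0.1,-0.08,0.02,0.34],
    [0,0,-0.04,-0.2,-0.16,0.05,0.34],
    [0,0,-0.06,-0.3,-0.24,0.08,0.34],
    [0,0,-0.08,-0.4,-0.31,0.1,0.34],
    [0,0,-0.1,-0.5,-0.39,0.12,0.34],
    [0,0,-0.12,-0.6,-0.47,0.15,0.34],
    [0,0,-0.14,-0.7,-0.55,0.18,0.34],
    [0,0,-0.16,-0.8,-0.63,0.2,0.34],
    [0,0,-0.18,-0.9,-0.71,0.22,0.34],
    [0,0,-0.2,-1,-0.78,0.25,0.34],
  ],
)

```text
t: 2.6
tcp_pos: [309.5, 430.5, 159.8]
eef_rot: [3.142, 0.0, 3.141]
force: [-0.5, -0.1, 0.4]
finger_gap: 61.8
finger_force: 0.0
```

Emit:
send_rows(
  increments=[
    [0,0,-0.02,-0.08,-0.1,0.04,0.34],
    [0,0,-0.04,-0.15,-0.2,0.08,0.34],
    [0,0,-0.06,-0.22,-0.3,0.11,0.34],
    [0,0,-0.08,-0.3,-0.4,0.15,0.34],
    [0,0,-0.11,-0.38,-0.5,0.19,0.34],
    [0,0,-0.13,-0.45,-0.6,0.22,0.34],
    [0,0,-0.15,-0.52,-0.7,0.26,0.34],
    [0,0,-0.17,-0.6,-0.8,0.3,0.34],
    [0,0,-0.19,-0.68,-0.9,0.34,0.34],
    [0,0,-0.217,-0.75,-1,0.38,0.34],
  ],
)

```text
t: 3.85
tcp_pos: [369.4, 350.4, 129.3]
eef_rot: [-3.141, 0.0, -2.801]
force: [1.0, -0.0, 0.0]
finger_gap: 62.3
finger_force: 0.0
```

Emit:
send_rows(
  increments=[
    [0,0,0,-0.03,-0.1,0.06,0.34],
    [0,0,0,-0.06,-0.2,0.12,0.34],
    [0,0,0,-0.1,-0.3,0.19,0.34],
    [0,0,0,-0.13,-0.4,0.25,0.34],
    [0,0,0,-0.16,-0.5,0.31,0.34],
    [0,0,0,-0.2,-0.6,0.38,0.34],
    [0,0,0,-0.24,-0.72,0.45,0.34],
    [0,0,0,-0.28,-0.85,0.54,0.34],
    [0,0,0,-0.32,-0.98,0.62,0.34],
    [0,0,0,-0.32,-0.98,0.62,0.34],
  ],
)

```text
t: 5.1
tcp_pos: [419.6, 284.6, 79.3]
eef_rot: [-3.141, -0.001, -2.804]
force: [0.8, -0.6, -0.1]
finger_gap: 62.3
finger_force: 0.0
```

Emit:
send_rows(
  increments=[
    [0,0,0,0.04,-0.12,0.1,0.34],
    [0,0,0,0.09,-0.25,0.2,0.34],
    [0,0,0,0.09,-0.25,0.35,0.34],
    [0,0,0,0.09,-0.25,0.5,0.34],
    [0,0,0,0.09,-0.25,0.62,0.34],
    [0,0,0,0.09,-0.25,0.74,0.34],
    [0,0,0,0.09,-0.25,0.84,0.34],
    [0,0,0,0.09,-0.25,0.91,0.34],
    [0,0,0,0.09,-0.25,0.95,0.34],
    [0,0,0,0.09,-0.25,0.95,0.34],
  ],
)

```text
t: 6.35
tcp_pos: [419.2, 264.3, 3.8]
eef_rot: [-3.141, -0.0, -2.802]
force: [0.5, -0.2, 0.3]
finger_gap: 61.9
finger_force: 0.0
```

Emit:
send_rows(
  increments=[
    [0,0,0,0,0,0,0.44],
    [0,0,0,0,0,0,0.5],
    [0,0,0,0,0,0,0.56],
    [0,0,0,0,0,0,0.6],
    [0,0,0,0,0,0,0.6],
    [0,0,0,0,0,0,0.6],
    [0,0,0,0,0,-0.03,0.6],
    [0,0,0,0,0,-0.1,0.6],
    [0,0,0,0,0,-0.2,0.6],
    [0,0,0,0,0,-0.3,0.6],
  ],
  newtons=8,
)

```text
t: 7.6
tcp_pos: [419.2, 264.4, 28.6]
eef_rot: [3.142, 0.0, -2.802]
force: [-0.7, -0.0, -0.4]
finger_gap: 47.1
finger_force: 8.0
```

```bash
python3 - <<'E'
from h import *
for n in("side","top"): cv2.imwrite(f"pics/{n}1.png",bot.grab_frame(n)[:,:,::-1])
s=cv2.imread("pics/side1.png")[200:350,200:420]; cv2.imwrite("pics/g1.png",cv2.resize(s,None,fx=3,fy=3,interpolation=cv2.INTER_CUBIC))
o=bot.get_obs();print(o["tcp_pos"],o["finger_gap"],o["finger_force"],o["joints"].round(2))
E
```

```text
[419.63565008 264.63759581  28.91564345] 46.90784037222534 7.9999686777591705 [-0.64  0.45  0.02  2.06 -0.02  0.63  1.3 ]
```

View pics/g1.png

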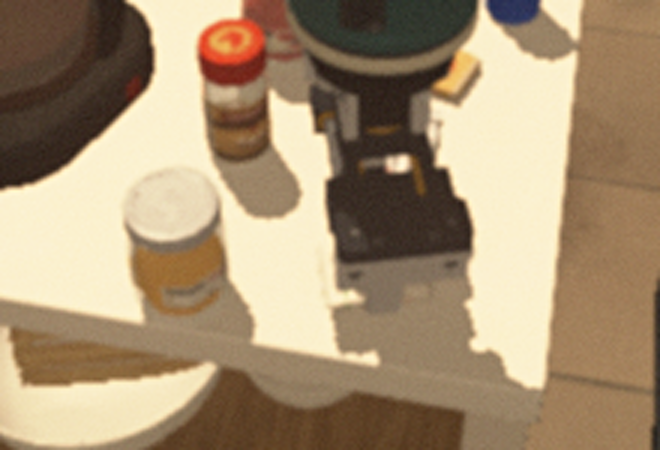

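The crop shows the gripper lifting with the packet held: gap 47 mm, 8 N, and honey and cinnamon undisturbed. Next, the bay.

```bash
python3 - <<'E'
from plan import plan
plan((419.6,264.4,28.6,199.5),(440,195,95,195),(465,125,115,190),(490,55,115,185),(515,-15,115,181),(542,-80,100,181),(571,-136,60,181))
E
```

```text
(440, 195, 95, 195) rz 0.050 d [ 0.049 -0.903 -0.83 ] 
(465, 125, 115, 190) rz 0.056 d [-0.075 -0.926 -0.25 ] 
(490, 55, 115, 185) rz 0.056 d [-0.156 -0.916 -0.   ] 
(515, -15, 115, 181) rz 0.044 d [-0.235 -0.899 -0.   ] 
(542, -80, 100, 181) rz 0.000 d [-0.323 -0.818  0.187] 
(571, -136, 60, 181) rz 0.000 d [-0.35  -0.706  0.5  ]
```

Emit:
send_rows(
  increments=[
    [0,0,0,0,0,-0.15,0.6],
    [0,0,0,0,-0.05,-0.3,0.6],
    [0,0,0.01,0.01,-0.14,-0.45,0.6],
    [0,0,0.01,0.01,-0.24,-0.55,0.6],
    [0,0,0.02,0.02,-0.35,-0.65,0.6],
    [0,0,0.03,0.02,-0.46,-0.75,0.6],
    [0,0,0.03,0.03,-0.57,-0.83,0.6],
    [0,0,0.04,0.04,-0.68,-0.83,0.6],
    [0,0,0.05,0.05,-0.8,-0.83,0.6],
    [0,0,0.05,0.05,-0.9,-0.83,0.6],
  ],
)

```text
t: 8.95
tcp_pos: [439.4, 194.3, 94.0]
eef_rot: [-3.141, -0.0, -2.881]
force: [-0.4, -0.4, 0.3]
finger_gap: 47.4
finger_force: 8.0
```

Emit:
send_rows(
  increments=[
    [0,0,0.01,-0.01,-0.09,-0.05,0.6],
    [0,0,0.01,-0.02,-0.18,-0.1,0.6],
    [0,0,0.02,-0.02,-0.28,-0.15,0.6],
    [0,0,0.02,-0.03,-0.37,-0.2,0.6],
    [0,0,0.03,-0.04,-0.46,-0.25,0.6],
    [0,0,0.03,-0.05,-0.56,-0.25,0.6],
    [0,0,0.04,-0.06,-0.65,-0.25,0.6],
    [0,0,0.04,-0.06,-0.74,-0.25,0.6],
    [0,0,0.05,-0.07,-0.83,-0.25,0.6],
    [0,0,0.056,-0.08,-0.93,-0.25,0.6],
  ],
)

```text
t: 10.2
tcp_pos: [464.8, 124.4, 114.2]
eef_rot: [-3.141, -0.0, -2.97]
force: [-0.8, -0.1, -0.0]
finger_gap: 46.8
finger_force: 8.0
```

Emit:
send_rows(
  increments=[
    [0,0,0.01,-0.02,-0.09,0,0.6],
    [0,0,0.01,-0.03,-0.18,0,0.6],
    [0,0,0.02,-0.05,-0.28,0,0.6],
    [0,0,0.02,-0.06,-0.37,0,0.6],
    [0,0,0.03,-0.08,-0.46,0,0.6],
    [0,0,0.03,-0.1,-0.55,0,0.6],
    [0,0,0.04,-0.11,-0.64,0,0.6],
    [0,0,0.04,-0.13,-0.74,0,0.6],
    [0,0,0.05,-0.14,-0.83,0,0.6],
    [0,0,0.056,-0.16,-0.92,0,0.6],
  ],
)

```text
t: 11.45
tcp_pos: [490.1, 54.1, 114.3]
eef_rot: [-3.142, -0.0, -3.058]
force: [-0.2, 0.4, 0.5]
finger_gap: 46.9
finger_force: 8.0
```

Emit:
send_rows(
  increments=[
    [0,0,0.01,-0.02,-0.09,0,0.6],
    [0,0,0.01,-0.05,-0.18,0,0.6],
    [0,0,0.01,-0.07,-0.27,0,0.6],
    [0,0,0.02,-0.1,-0.36,0,0.6],
    [0,0,0.02,-0.12,-0.45,0,0.6],
    [0,0,0.03,-0.14,-0.54,0,0.6],
    [0,0,0.03,-0.17,-0.63,0,0.6],
    [0,0,0.03,-0.19,-0.72,0,0.6],
    [0,0,0.04,-0.22,-0.81,0,0.6],
    [0,0,0.044,-0.24,-0.9,0,0.6],
  ],
)

```text
t: 12.7
tcp_pos: [515.4, -16.1, 114.3]
eef_rot: [-3.142, 0.0, -3.127]
force: [0.4, -0.4, -0.2]
finger_gap: 46.8
finger_force: 8.0
```

Emit:
send_rows(
  increments=[
    [0,0,0,-0.03,-0.08,0.02,0.6],
    [0,0,0,-0.06,-0.16,0.04,0.6],
    [0,0,0,-0.1,-0.25,0.06,0.6],
    [0,0,0,-0.13,-0.33,0.08,0.6],
    [0,0,0,-0.16,-0.41,0.1,0.6],
    [0,0,0,-0.19,-0.49,0.12,0.6],
    [0,0,0,-0.22,-0.57,0.14,0.6],
    [0,0,0,-0.26,-0.66,0.16,0.6],
    [0,0,0,-0.29,-0.74,0.18,0.6],
    [0,0,0,-0.32,-0.82,0.19,0.6],
  ],
)

```text
t: 13.95
tcp_pos: [541.9, -81.2, 99.0]
eef_rot: [-3.141, -0.0, -3.126]
force: [0.2, 0.3, -1.0]
finger_gap: 47.1
finger_force: 8.0
```

Emit:
send_rows(
  increments=[
    [0,0,0,-0.04,-0.08,0.05,0.6],
    [0,0,0,-0.08,-0.16,0.1,0.6],
    [0,0,0,-0.12,-0.24,0.15,0.6],
    [0,0,0,-0.16,-0.32,0.2,0.6],
    [0,0,0,-0.2,-0.4,0.25,0.6],
    [0,0,0,-0.24,-0.48,0.3,0.6],
    [0,0,0,-0.28,-0.56,0.35,0.6],
    [0,0,0,-0.32,-0.64,0.42,0.6],
    [0,0,0,-0.35,-0.71,0.5,0.6],
    [0,0,0,-0.35,-0.71,0.5,0.6],
  ],
)

```text
t: 15.2
tcp_pos: [570.4, -137.6, 58.4]
eef_rot: [-3.142, -0.001, -3.127]
force: [-0.3, -0.4, -0.1]
finger_gap: 46.7
finger_force: 8.0
```

Emit:
send_rows(
  increments=[
    [0,0,0,0,0.02,0.08,0.6],
    [0,0,0,0,0.02,0.16,0.6],
    [0,0,0,0,0.02,0.24,0.6],
    [0,0,0,0,0.02,0.31,0.6],
    [0,0,0,0,0.02,0.37,0.6],
    [0,0,0,0,0.02,0.42,0.6],
    [0,0,0,0,0.02,0.47,0.6],
    [0,0,0,0,0.02,0.51,0.6],
    [0,0,0,0,0.02,0.54,0.6],
    [0,0,0,0,0.02,0.54,0.6],
  ],
)

```text
t: 16.45
tcp_pos: [570.6, -135.5, 15.8]
eef_rot: [-3.142, -0.0, -3.126]
force: [-0.3, 0.9, -0.7]
finger_gap: 46.9
finger_force: 8.0
```

Emit:
send_rows(
  increments=[
    [0,0,0,0,0,0.008,0.6],
    [0,0,0,0,0,0.016,0.6],
    [0,0,0,0,0,0.016,0.56],
    [0,0,0,0,0,0.016,0.5],
    [0,0,0,0,0,0.016,0.45],
    [0,0,0,0,0,0.016,0.4],
    [0,0,0,0,0,0.016,0.38],
    [0,0,0,0,0,0.016,0.38],
    [0,0,0,0,0,-0.05,0.38],
    [0,0,0,0,0,-0.15,0.38],
  ],
)

```text
t: 17.7
tcp_pos: [570.6, -135.6, 28.3]
eef_rot: [-3.142, -0.0, -3.126]
force: [0.7, 0.5, 0.5]
finger_gap: 58.0
finger_force: 0.0
```

Emit:
send_rows(
  increments=[
    [0,0,0,0,0,-0.1,0.38],
    [0,0,0,0,0,-0.25,0.38],
    [0,0,0,0,0,-0.4,0.38],
    [0,0,0,0,0,-0.5,0.38],
    [0,0,0,0.08,0.1,-0.6,0.3],
    [0,0,0,0.16,0.25,-0.7,0.2],
    [0,0,0,0.24,0.4,-0.8,0.1],
    [0,0,0,0.32,0.6,-0.9,0],
    [0,0,0,0.4,0.8,-1,0],
    [0,0,0,0.4,0.9,-1,0],
  ],
)

```text
t: 18.95
tcp_pos: [537.5, -62.6, 108.6]
eef_rot: [3.141, 0.001, -3.125]
force: [-0.9, -0.0, -0.4]
finger_gap: 94.2
finger_force: 0.0
```

```bash
python3 - <<'E'
from h import *;from plan import plan
o=bot.get_obs();p=o["tcp_pos"];print(p,o["finger_gap"])
cv2.imwrite("pics/top2.png",bot.grab_frame("top")[:,:,::-1])
t=cv2.imread("pics/top2.png")[112:228,320:470];cv2.imwrite("pics/c2.png",cv2.resize(t,None,fx=4,fy=4,interpolation=cv2.INTER_CUBIC))
plan((*p,181),(515,5,150,181),(490,80,150,181),(495,150,150,181),(536,160,130,181),(536,160,55,181))
E
```

```text
[537.53972021 -62.61136737 108.63713324] 94.15745028413494
(515, 5, 150, 181) rz 0.000 d [ 0.267  0.85  -0.517] 
(490, 80, 150, 181) rz 0.000 d [0.296 0.943 0.   ] 
(495, 150, 150, 181) rz 0.000 d [-0.078  0.874  0.   ] 
(536, 160, 130, 181) rz 0.000 d [-0.515  0.116  0.25 ] 
(536, 160, 55, 181) rz 0.000 d [-0.    -0.     0.938]
```

View pics/c2.png

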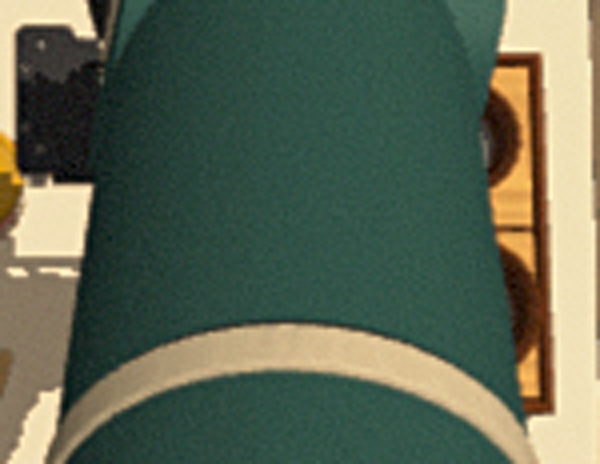

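The picture shows only the forearm over the caddy, with the bay hidden, so I will check the sugar when the arm is away. The release readings were clean. Next is the cinnamon, the red cap at top (261,151). The blue look-alike at (347,232) stays.

Emit:
send_rows(
  increments=[
    [0,0,0,0,0,-0.1,0],
    [0,0,0,0.02,0.05,-0.25,0],
    [0,0,0,0.04,0.12,-0.4,0],
    [0,0,0,0.08,0.22,-0.5,0],
    [0,0,0,0.12,0.33,-0.52,0],
    [0,0,0,0.16,0.44,-0.52,0],
    [0,0,0,0.19,0.55,-0.52,0],
    [0,0,0,0.22,0.65,-0.52,0],
    [0,0,0,0.25,0.75,-0.52,0],
    [0,0,0,0.27,0.85,-0.52,0],
  ],
)

```text
t: 20.25
tcp_pos: [514.7, 4.1, 149.4]
eef_rot: [-3.141, -0.0, -3.126]
force: [-0.3, 0.1, 0.9]
finger_gap: 94.2
finger_force: 0.0
```

Emit:
send_rows(
  increments=[
    [0,0,0,0.03,0.1,0,0],
    [0,0,0,0.06,0.19,0,0],
    [0,0,0,0.09,0.28,0,0],
    [0,0,0,0.12,0.38,0,0],
    [0,0,0,0.15,0.47,0,0],
    [0,0,0,0.18,0.57,0,0],
    [0,0,0,0.21,0.66,0,0],
    [0,0,0,0.24,0.75,0,0],
    [0,0,0,0.27,0.85,0,0],
    [0,0,0,0.3,0.94,0,0],
  ],
)

```text
t: 21.5
tcp_pos: [489.5, 79.0, 149.5]
eef_rot: [-3.142, -0.0, -3.126]
force: [-0.4, 0.3, 0.1]
finger_gap: 93.9
finger_force: 0.0
```

Emit:
send_rows(
  increments=[
    [0,0,0,-0.06,0.1,0,0],
    [0,0,0,-0.12,0.2,0,0],
    [0,0,0,-0.18,0.3,0,0],
    [0,0,0,-0.24,0.4,0,0],
    [0,0,0,-0.3,0.5,0,0],
    [0,0,0,-0.36,0.6,0,0],
    [0,0,0,-0.42,0.7,0,0],
    [0,0,0,-0.48,0.8,0,0],
    [0,0,0,-0.54,0.9,0.05,0],
    [0,0,0,-0.59,0.99,0.1,0],
  ],
)

```text
t: 22.75
tcp_pos: [535.9, 158.9, 141.1]
eef_rot: [-3.141, -0.0, -3.126]
force: [0.6, 0.4, -0.1]
finger_gap: 94.0
finger_force: 0.0
```

```bash
python3 - <<'E'
from h import *;from plan import plan
o=bot.get_obs();p=o["tcp_pos"];print(p,o["finger_gap"])
cv2.imwrite("pics/top3.png",bot.grab_frame("top")[:,:,::-1]);cv2.imwrite("pics/side3.png",bot.grab_frame("side")[:,:,::-1])
t=cv2.imread("pics/top3.png");s=cv2.imread("pics/side3.png")
a=cv2.resize(t[112:228,355:470],(456,460),interpolation=cv2.INTER_CUBIC);b=cv2.resize(s[120:350,240:400],(320,460))
cv2.imwrite("pics/c3.png",np.hstack([a,b]))
plan((*p,181),(536,160,115,181),(536,160,45,181))
E
```

```text
[535.87588021 158.85685856 141.06980491] 94.00329741544174
(536, 160, 115, 181) rz 0.000 d [-0.002  0.014  0.326] 
(536, 160, 45, 181) rz 0.000 d [-0.    -0.     0.875]
```

View pics/c3.png

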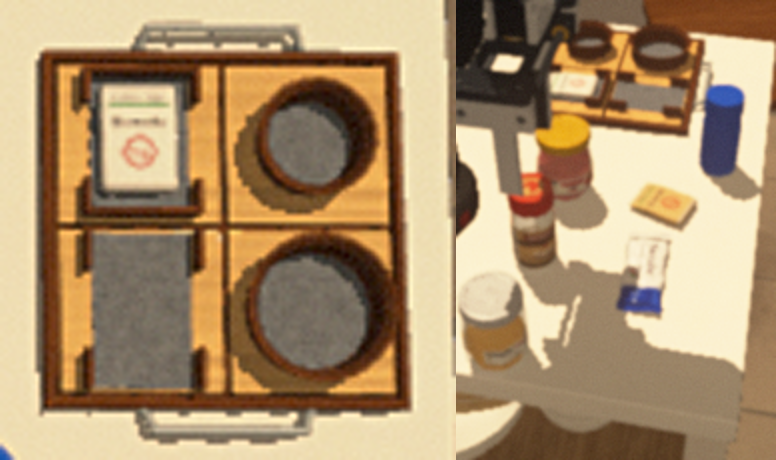

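The white packet lies flat and centred in the bay at crop (138,135), and the jars and packets are undisturbed. Next I descend around the cinnamon.

Emit:
send_rows(
  increments=[
    [0,0,0,0,0.02,0.1,0],
    [0,0,0,0,0.02,0.2,0],
    [0,0,0,0,0.02,0.3,0],
    [0,0,0,0,0.02,0.4,0],
    [0,0,0,0,0.02,0.5,0],
    [0,0,0,0,0.02,0.6,0],
    [0,0,0,0,0.02,0.7,0],
    [0,0,0,0,0.02,0.8,0],
    [0,0,0,0,0.02,0.9,0],
    [0,0,0,0,0.02,0.98,0],
  ],
)

```text
t: 24.1
tcp_pos: [535.6, 159.9, 62.5]
eef_rot: [-3.141, -0.0, -3.126]
force: [0.2, -0.2, 0.7]
finger_gap: 93.9
finger_force: 0.0
```

Emit:
send_rows(
  increments=[
    [0,0,0,0,0,0.1,0.1],
    [0,0,0,0,0,0.18,0.2],
    [0,0,0,0,0,0.2,0.3],
    [0,0,0,0,0,0.2,0.38],
    [0,0,0,0,0,0.2,0.44],
    [0,0,0,0,0,0.2,0.48],
    [0,0,0,0,0,0.2,0.52],
    [0,0,0,0,0,0.2,0.56],
    [0,0,0,0,0,0.2,0.65],
    [0,0,0,0,0,0.2,0.65],
  ],
  newtons=12,
)

```text
t: 25.35
tcp_pos: [535.7, 159.9, 47.1]
eef_rot: [-3.142, 0.0, -3.126]
force: [-0.4, -0.1, 1.3]
finger_gap: 44.2
finger_force: 12.0
```

```bash
python3 - <<'E'
from plan import plan
plan((536,160,45,181),(530,160,115,181),(500,85,160,181),(500,5,160,181),(525,-75,150,181),(550,-155,130,181),(573,-230,105,181),(573,-238.3,90,181))
E
```

```text
(530, 160, 115, 181) rz 0.000 d [ 0.075  0.001 -0.875] 
(500, 85, 160, 181) rz 0.000 d [ 0.391 -0.931 -0.563] 
(500, 5, 160, 181) rz 0.000 d [ 0.017 -1.    -0.   ] 
(525, -75, 150, 181) rz 0.000 d [-0.295 -1.005  0.125] TOO FAR
(550, -155, 130, 181) rz 0.000 d [-0.295 -1.005  0.25 ] TOO FAR
(573, -230, 105, 181) rz 0.000 d [-0.271 -0.942  0.312] 
(573, -238.3, 90, 181) rz 0.000 d [ 0.002 -0.104  0.187]
```

Emit:
send_rows(
  increments=[
    [0,0,0,0,0,-0.04,0.65],
    [0,0,0,0,0,-0.1,0.65],
    [0,0,0,0.01,0,-0.2,0.65],
    [0,0,0,0.02,0,-0.3,0.65],
    [0,0,0,0.03,0,-0.42,0.65],
    [0,0,0,0.04,0,-0.54,0.65],
    [0,0,0,0.05,0,-0.66,0.65],
    [0,0,0,0.06,0,-0.78,0.65],
    [0,0,0,0.07,0,-0.9,0.65],
    [0,0,0,0.08,0,-1,0.65],
  ],
)

```text
t: 26.6
tcp_pos: [529.2, 159.9, 127.8]
eef_rot: [3.142, 0.0, -3.126]
force: [-0.1, -0.5, -1.3]
finger_gap: 44.3
finger_force: 12.0
```

Emit:
send_rows(
  increments=[
    [0,0,0,0.06,-0.02,-0.08,0.65],
    [0,0,0,0.12,-0.06,-0.15,0.65],
    [0,0,0,0.18,-0.14,-0.22,0.65],
    [0,0,0,0.24,-0.24,-0.29,0.65],
    [0,0,0,0.3,-0.35,-0.36,0.65],
    [0,0,0,0.34,-0.47,-0.4,0.65],
    [0,0,0,0.38,-0.59,-0.43,0.65],
    [0,0,0,0.4,-0.71,-0.45,0.65],
    [0,0,0,0.4,-0.82,-0.45,0.65],
    [0,0,0,0.4,-0.93,-0.45,0.65],
  ],
)

```text
t: 27.85
tcp_pos: [498.4, 84.4, 163.0]
eef_rot: [-3.141, -0.0, -3.126]
force: [0.2, 0.4, -1.2]
finger_gap: 44.5
finger_force: 12.0
```

Emit:
send_rows(
  increments=[
    [0,0,0,0,-0.1,0,0.65],
    [0,0,0,0,-0.2,0,0.65],
    [0,0,0,0,-0.3,0,0.65],
    [0,0,0,0,-0.4,0,0.65],
    [0,0,0,0,-0.5,0,0.65],
    [0,0,0,0,-0.6,0,0.65],
    [0,0,0,0,-0.7,0,0.65],
    [0,0,0,0,-0.8,0,0.65],
    [0,0,0,0,-0.9,0,0.65],
    [0,0,0,0,-1,0,0.65],
  ],
)

```text
t: 29.1
tcp_pos: [499.6, 4.5, 163.1]
eef_rot: [-3.142, 0.0, -3.126]
force: [0.8, -0.2, -0.9]
finger_gap: 44.2
finger_force: 12.0
```

Emit:
send_rows(
  increments=[
    [0,0,0,-0.03,-0.1,0.01,0.65],
    [0,0,0,-0.06,-0.2,0.02,0.65],
    [0,0,0,-0.09,-0.3,0.03,0.65],
    [0,0,0,-0.12,-0.4,0.04,0.65],
    [0,0,0,-0.15,-0.5,0.05,0.65],
    [0,0,0,-0.18,-0.6,0.06,0.65],
    [0,0,0,-0.21,-0.7,0.07,0.65],
    [0,0,0,-0.24,-0.8,0.08,0.65],
    [0,0,0,-0.27,-0.9,0.1,0.65],
    [0,0,0,-0.3,-1,0.12,0.65],
  ],
)

```text
t: 30.35
tcp_pos: [525.1, -75.2, 153.4]
eef_rot: [-3.141, 0.0, -3.126]
force: [-0.6, 0.4, -1.7]
finger_gap: 44.3
finger_force: 12.0
```

Emit:
send_rows(
  increments=[
    [0,0,0,-0.03,-0.1,0.01,0.65],
    [0,0,0,-0.06,-0.2,0.02,0.65],
    [0,0,0,-0.09,-0.3,0.03,0.65],
    [0,0,0,-0.12,-0.4,0.04,0.65],
    [0,0,0,-0.15,-0.5,0.05,0.65],
    [0,0,0,-0.18,-0.6,0.06,0.65],
    [0,0,0,-0.21,-0.7,0.07,0.65],
    [0,0,0,-0.24,-0.8,0.08,0.65],
    [0,0,0,-0.27,-0.9,0.1,0.65],
    [0,0,0,-0.3,-1,0.12,0.65],
  ],
)

```text
t: 31.6
tcp_pos: [550.3, -154.8, 143.8]
eef_rot: [-3.142, 0.0, -3.126]
force: [0.5, 0.6, -0.6]
finger_gap: 44.5
finger_force: 12.0
```

Emit:
send_rows(
  increments=[
    [0,0,0,-0.03,-0.12,0.01,0.65],
    [0,0,0,-0.07,-0.24,0.02,0.65],
    [0,0,0,-0.1,-0.36,0.04,0.65],
    [0,0,0,-0.14,-0.48,0.08,0.65],
    [0,0,0,-0.17,-0.6,0.12,0.65],
    [0,0,0,-0.2,-0.7,0.18,0.65],
    [0,0,0,-0.23,-0.8,0.24,0.65],
    [0,0,0,-0.26,-0.88,0.3,0.65],
    [0,0,0,-0.28,-0.95,0.35,0.65],
    [0,0,0,-0.28,-0.95,0.35,0.65],
  ],
)

```text
t: 32.85
tcp_pos: [573.6, -230.2, 115.5]
eef_rot: [-3.142, -0.001, -3.126]
force: [-0.5, 0.8, -0.7]
finger_gap: 44.3
finger_force: 12.0
```

Emit:
send_rows(
  increments=[
    [0,0,0,0,-0.05,0.03,0.65],
    [0,0,0,0,-0.1,0.08,0.65],
    [0,0,0,0,-0.1,0.15,0.65],
    [0,0,0,0,-0.1,0.23,0.65],
    [0,0,0,0,-0.1,0.31,0.65],
    [0,0,0,0,-0.1,0.39,0.65],
    [0,0,0,0,-0.1,0.47,0.65],
    [0,0,0,0,-0.1,0.54,0.65],
    [0,0,0,0,-0.1,0.6,0.65],
    [0,0,0,0,-0.1,0.6,0.65],
  ],
)

```text
t: 34.1
tcp_pos: [573.7, -237.8, 67.6]
eef_rot: [3.142, -0.0, -3.126]
force: [-0.2, 0.1, -1.1]
finger_gap: 44.4
finger_force: 12.0
```

Emit:
send_rows(
  increments=[
    [0,0,0,0,0,0.01,0.65],
    [0,0,0,0,0,0.02,0.65],
    [0,0,0,0,0,0.03,0.65],
    [0,0,0,0,0,0.04,0.65],
    [0,0,0,0,0,0.05,0.65],
    [0,0,0,0,0,0.06,0.65],
    [0,0,0,0,0,0.07,0.65],
    [0,0,0,0,0,0.08,0.65],
    [0,0,0,0,0,0.09,0.65],
    [0,0,0,0,0,0.09,0.65],
  ],
)

```text
t: 35.35
tcp_pos: [573.8, -237.9, 60.6]
eef_rot: [-3.142, -0.0, -3.126]
force: [-0.2, 0.4, -1.7]
finger_gap: 44.5
finger_force: 12.0
```

Emit:
send_rows(
  increments=[
    [0,0,0,0,0,0.01,0.65],
    [0,0,0,0,0,0.02,0.65],
    [0,0,0,0,0,0.03,0.65],
    [0,0,0,0,0,0.034,0.65],
    [0,0,0,0,0,0.034,0.65],
    [0,0,0,0,0,0.034,0.6],
    [0,0,0,0,0,0.034,0.54],
    [0,0,0,0,0,0.034,0.5],
    [0,0,0,0,0,0.034,0.45],
    [0,0,0,0,0,0.034,0.38],
  ],
)

```text
t: 36.6
tcp_pos: [573.8, -237.9, 57.9]
eef_rot: [-3.142, -0.0, -3.126]
force: [-0.2, 0.7, -0.9]
finger_gap: 57.5
finger_force: 0.0
```

Emit:
send_rows(
  increments=[
    [0,0,0,0,0,0,0.3],
    [0,0,0,0,0,-0.08,0.25],
    [0,0,0,0,0,-0.2,0.25],
    [0,0,0,0,0,-0.32,0.25],
    [0,0,0,0,0,-0.44,0.25],
    [0,0,0,0,0,-0.56,0.25],
    [0,0,0,0,0,-0.68,0.25],
    [0,0,0,0,0,-0.8,0.25],
    [0,0,0,0,0,-0.9,0.25],
    [0,0,0,0,0,-1,0.25],
  ],
)

```text
t: 37.85
tcp_pos: [573.8, -237.9, 138.5]
eef_rot: [-3.142, -0.0, -3.126]
force: [0.1, -0.5, -0.6]
finger_gap: 70.3
finger_force: 0.0
```

```bash
python3 - <<'E'
from h import *;from plan import plan
p=bot.get_obs()["tcp_pos"]
plan((*p,181),(541,-180,145,166),(508,-110,145,151),(476,-40,145,136),(444,35,145,121),(421,112,120,93.9),(421.4,155.6,50,93.9))
E
```

```text
(541, -180, 145, 166) rz 0.167 d [ 0.398  0.73  -0.082] 
(508, -110, 145, 151) rz 0.167 d [0.612 0.749 0.   ] 
(476, -40, 145, 136) rz 0.167 d [0.774 0.571 0.   ] 
(444, 35, 145, 121) rz 0.167 d [0.939 0.397 0.   ] 
(421, 112, 120, 93.9) rz 0.301 d [0.973 0.249 0.313] 
(421.4, 155.6, 50, 93.9) rz -0.000 d [0.543 0.042 0.875]
```

Emit:
send_rows(
  increments=[
    [0,0,0.01,0.03,0.05,-0.08,0.25],
    [0,0,0.02,0.07,0.12,-0.08,0.25],
    [0,0,0.04,0.11,0.2,-0.08,0.25],
    [0,0,0.06,0.15,0.28,-0.08,0.25],
    [0,0,0.08,0.19,0.36,-0.08,0.25],
    [0,0,0.1,0.23,0.44,-0.08,0.25],
    [0,0,0.12,0.27,0.52,-0.08,0.25],
    [0,0,0.14,0.31,0.59,-0.08,0.25],
    [0,0,0.16,0.35,0.66,-0.08,0.25],
    [0,0,0.167,0.4,0.73,-0.08,0.25],
  ],
)

```text
t: 39.1
tcp_pos: [540.5, -179.3, 144.1]
eef_rot: [-3.142, -0.0, 2.894]
force: [0.2, 0.7, 0.5]
finger_gap: 70.2
finger_force: 0.0
```

Emit:
send_rows(
  increments=[
    [0,0,0.02,0.06,0.07,0,0.25],
    [0,0,0.03,0.12,0.15,0,0.25],
    [0,0,0.05,0.18,0.22,0,0.25],
    [0,0,0.07,0.24,0.3,0,0.25],
    [0,0,0.08,0.3,0.37,0,0.25],
    [0,0,0.1,0.37,0.45,0,0.25],
    [0,0,0.12,0.43,0.52,0,0.25],
    [0,0,0.13,0.49,0.6,0,0.25],
    [0,0,0.15,0.55,0.67,0,0.25],
    [0,0,0.167,0.61,0.75,0,0.25],
  ],
)

```text
t: 40.35
tcp_pos: [508.0, -109.4, 144.4]
eef_rot: [-3.142, 0.0, 2.632]
force: [0.2, -0.6, -0.3]
finger_gap: 70.7
finger_force: 0.0
```

Emit:
send_rows(
  increments=[
    [0,0,0.02,0.08,0.06,0,0.3],
    [0,0,0.03,0.15,0.11,0,0.3],
    [0,0,0.05,0.23,0.17,0,0.3],
    [0,0,0.07,0.31,0.23,0,0.3],
    [0,0,0.08,0.39,0.28,0,0.3],
    [0,0,0.1,0.46,0.34,0,0.3],
    [0,0,0.12,0.54,0.4,0,0.3],
    [0,0,0.13,0.62,0.46,0,0.3],
    [0,0,0.15,0.7,0.51,0,0.3],
    [0,0,0.167,0.77,0.57,0,0.3],
  ],
)

```text
t: 41.6
tcp_pos: [476.5, -39.6, 144.4]
eef_rot: [3.142, 0.0, 2.37]
force: [0.2, 0.3, 0.7]
finger_gap: 65.4
finger_force: 0.0
```

Emit:
send_rows(
  increments=[
    [0,0,0.02,0.09,0.04,0,0.3],
    [0,0,0.03,0.19,0.08,0,0.3],
    [0,0,0.05,0.28,0.12,0,0.3],
    [0,0,0.07,0.38,0.16,0,0.3],
    [0,0,0.08,0.47,0.2,0,0.3],
    [0,0,0.1,0.56,0.24,0,0.3],
    [0,0,0.12,0.66,0.28,0,0.3],
    [0,0,0.13,0.75,0.32,0,0.3],
    [0,0,0.15,0.85,0.36,0,0.3],
    [0,0,0.167,0.94,0.4,0,0.3],
  ],
)

```text
t: 42.85
tcp_pos: [444.9, 35.8, 144.4]
eef_rot: [-3.142, 0.0, 2.108]
force: [-1.6, 0.2, 0.9]
finger_gap: 65.9
finger_force: 0.0
```

Emit:
send_rows(
  increments=[
    [0,0,0.03,0.1,0.03,0.03,0.3],
    [0,0,0.06,0.2,0.05,0.06,0.3],
    [0,0,0.09,0.3,0.08,0.09,0.3],
    [0,0,0.12,0.4,0.1,0.12,0.3],
    [0,0,0.15,0.5,0.12,0.15,0.3],
    [0,0,0.18,0.6,0.15,0.18,0.3],
    [0,0,0.21,0.7,0.18,0.22,0.3],
    [0,0,0.24,0.8,0.2,0.25,0.3],
    [0,0,0.27,0.9,0.22,0.28,0.3],
    [0,0,0.3,0.97,0.25,0.31,0.3],
  ],
)

```text
t: 44.1
tcp_pos: [422.3, 112.7, 119.5]
eef_rot: [3.142, 0.0, 1.636]
force: [0.5, -0.1, 0.3]
finger_gap: 66.2
finger_force: 0.0
```

```bash
python3 - <<'E'
from h import *;from plan import plan
o=bot.get_obs();p=o["tcp_pos"];y=np.degrees(o["eef_rot"][2]);print(p,y)
cv2.imwrite("pics/top4.png",bot.grab_frame("top")[:,:,::-1]);cv2.imwrite("pics/side4.png",bot.grab_frame("side")[:,:,::-1])
t=cv2.imread("pics/top4.png");s=cv2.imread("pics/side4.png")
a=cv2.resize(t[112:228,355:470],(456,460),interpolation=cv2.INTER_CUBIC);b=cv2.resize(s[120:350,240:400],(320,460))
cv2.imwrite("pics/c4.png",np.hstack([a,b]))
plan((*p,y),(421.4,155.6,70,93.9),(421.4,155.6,4.2,93.9))
E
```

```text
[422.32216472 112.74300795 119.50157188] 93.73037999832368
(421.4, 155.6, 70, 93.9) rz -0.002 d [0.535 0.023 0.619] 
(421.4, 155.6, 4.2, 93.9) rz -0.000 d [ 0.    -0.     0.822]
```

View pics/c4.png

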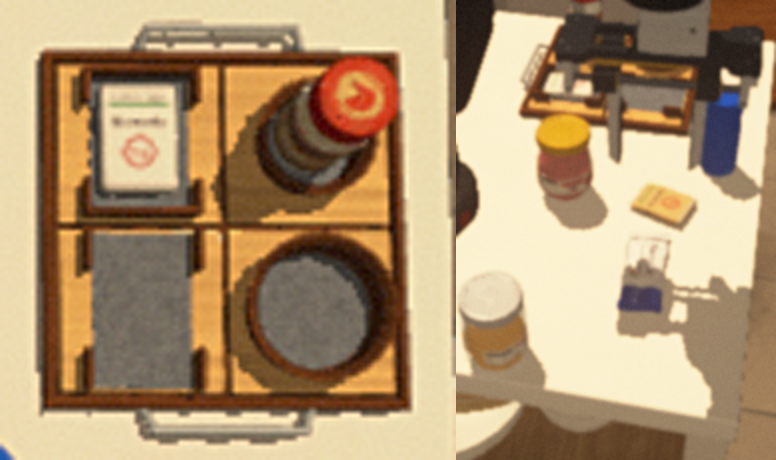

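The cinnamon stands in the narrow cup at crop (330,120), with its cap leaning outward by perspective only. Next I descend on the biscuit.

Emit:
send_rows(
  increments=[
    [0,0,0,0.08,0,0.08,0.3],
    [0,0,0,0.16,0.01,0.16,0.3],
    [0,0,0,0.25,0.01,0.25,0.3],
    [0,0,0,0.34,0.02,0.35,0.3],
    [0,0,0,0.42,0.02,0.45,0.3],
    [0,0,0,0.48,0.02,0.55,0.3],
    [0,0,0,0.53,0.02,0.65,0.3],
    [0,0,0,0.53,0.02,0.75,0.3],
    [0,0,0,0.53,0.02,0.85,0.3],
    [0,0,0,0.53,0.02,0.95,0.3],
  ],
)

```text
t: 45.45
tcp_pos: [421.4, 154.4, 43.0]
eef_rot: [3.142, 0.0, 1.636]
force: [0.5, -0.1, 0.6]
finger_gap: 65.6
finger_force: 0.0
```

Emit:
send_rows(
  increments=[
    [0,0,0,0,0,0.1,0.3],
    [0,0,0,0,0,0.2,0.3],
    [0,0,0,0,0,0.3,0.3],
    [0,0,0,0,0,0.38,0.3],
    [0,0,0,0,0,0.44,0.3],
    [0,0,0,0,0,0.48,0.3],
    [0,0,0,0,0,0.49,0.3],
    [0,0,0,0,0,0.49,0.38],
    [0,0,0,0,0,0.49,0.45],
    [0,0,0,0,0,0.49,0.5],
  ],
  newtons=8,
)

```text
t: 46.7
tcp_pos: [421.4, 154.7, 4.5]
eef_rot: [3.141, -0.0, 1.637]
force: [0.3, 0.7, -0.0]
finger_gap: 48.0
finger_force: 0.1
```

Emit:
send_rows(
  increments=[
    [0,0,0,0,0,0,0.55],
    [0,0,0,0,0,0,0.6],
    [0,0,0,0,0,0,0.6],
    [0,0,0,0,0,0,0.6],
    [0,0,0,0,0,-0.03,0.6],
    [0,0,0,0,0,-0.1,0.6],
    [0,0,0,0,0,-0.2,0.6],
    [0,0,0,0,0,-0.32,0.6],
    [0,0,0,0,0,-0.45,0.6],
    [0,0,0,0,0,-0.58,0.6],
  ],
)

```text
t: 47.95
tcp_pos: [421.4, 154.7, 51.6]
eef_rot: [3.141, -0.0, 1.637]
force: [-0.0, -0.2, 0.2]
finger_gap: 47.2
finger_force: 8.0
```

```bash
python3 - <<'E'
from h import *;from plan import plan
o=bot.get_obs();p=o["tcp_pos"];y=np.degrees(o["eef_rot"][2]);print(p,y)
plan((*p,y),(430,85,110,115),(445,10,115,140),(455,-60,110,165),(469,-125,75,181),(469,-137.7,50,181))
E
```

```text
[421.43856379 154.66851852  51.61258233] 93.77514670377163
(430, 85, 110, 115) rz -0.236 d [-0.876  0.049 -0.73 ] 
(445, 10, 115, 140) rz -0.278 d [-0.929 -0.226 -0.063] 
(455, -60, 110, 165) rz -0.278 d [-0.658 -0.59   0.062] 
(469, -125, 75, 181) rz -0.178 d [-0.379 -0.74   0.437] 
(469, -137.7, 50, 181) rz 0.000 d [ 0.003 -0.159  0.312]
```

Emit:
send_rows(
  increments=[
    [0,0,0,-0.03,0,-0.15,0.6],
    [0,0,-0.02,-0.08,0,-0.3,0.6],
    [0,0,-0.04,-0.15,0.01,-0.45,0.6],
    [0,0,-0.07,-0.25,0.01,-0.58,0.6],
    [0,0,-0.1,-0.35,0.02,-0.7,0.6],
    [0,0,-0.13,-0.45,0.02,-0.8,0.6],
    [0,0,-0.16,-0.56,0.03,-0.85,0.6],
    [0,0,-0.19,-0.67,0.04,-0.85,0.6],
    [0,0,-0.22,-0.78,0.05,-0.85,0.6],
    [0,0,-0.236,-0.88,0.05,-0.85,0.6],
  ],
)

```text
t: 49.2
tcp_pos: [430.1, 83.9, 119.3]
eef_rot: [3.141, 0.0, 2.009]
force: [0.4, 0.5, -0.2]
finger_gap: 46.9
finger_force: 8.0
```

Emit:
send_rows(
  increments=[
    [0,0,-0.03,-0.09,-0.02,-0.01,0.6],
    [0,0,-0.06,-0.19,-0.05,-0.02,0.6],
    [0,0,-0.08,-0.28,-0.07,-0.03,0.6],
    [0,0,-0.11,-0.37,-0.09,-0.04,0.6],
    [0,0,-0.14,-0.46,-0.11,-0.05,0.6],
    [0,0,-0.17,-0.56,-0.14,-0.06,0.6],
    [0,0,-0.19,-0.65,-0.16,-0.06,0.6],
    [0,0,-0.22,-0.74,-0.18,-0.06,0.6],
    [0,0,-0.25,-0.84,-0.2,-0.06,0.6],
    [0,0,-0.278,-0.93,-0.23,-0.06,0.6],
  ],
)

```text
t: 50.45
tcp_pos: [444.8, 8.7, 124.0]
eef_rot: [-3.142, 0.0, 2.447]
force: [0.1, 1.2, 0.3]
finger_gap: 47.6
finger_force: 8.0
```

Emit:
send_rows(
  increments=[
    [0,0,-0.03,-0.07,-0.06,0,0.6],
    [0,0,-0.06,-0.13,-0.12,0,0.6],
    [0,0,-0.08,-0.2,-0.18,0,0.6],
    [0,0,-0.11,-0.26,-0.24,0,0.6],
    [0,0,-0.14,-0.33,-0.3,0,0.6],
    [0,0,-0.17,-0.4,-0.35,0,0.6],
    [0,0,-0.19,-0.46,-0.41,0,0.6],
    [0,0,-0.22,-0.53,-0.47,0,0.6],
    [0,0,-0.25,-0.59,-0.53,0,0.6],
    [0,0,-0.278,-0.66,-0.59,0,0.6],
  ],
)

```text
t: 51.7
tcp_pos: [454.8, -61.3, 124.0]
eef_rot: [-3.141, 0.0, 2.883]
force: [0.8, 0.6, -0.2]
finger_gap: 47.0
finger_force: 8.0
```

Emit:
send_rows(
  increments=[
    [0,0,-0.02,-0.04,-0.08,0,0.6],
    [0,0,-0.04,-0.08,-0.16,0,0.6],
    [0,0,-0.06,-0.12,-0.24,0,0.6],
    [0,0,-0.08,-0.16,-0.32,0.02,0.6],
    [0,0,-0.1,-0.2,-0.4,0.06,0.6],
    [0,0,-0.12,-0.24,-0.48,0.12,0.6],
    [0,0,-0.14,-0.28,-0.56,0.2,0.6],
    [0,0,-0.16,-0.32,-0.64,0.28,0.6],
    [0,0,-0.178,-0.38,-0.74,0.36,0.6],
    [0,0,-0.178,-0.38,-0.74,0.4,0.6],
  ],
)

```text
t: 52.95
tcp_pos: [468.8, -126.5, 91.7]
eef_rot: [-3.141, -0.0, -3.123]
force: [0.0, -0.1, 0.2]
finger_gap: 46.7
finger_force: 8.0
```

```bash
python3 - <<'E'
from h import *;from plan import plan
o=bot.get_obs();p=o["tcp_pos"];y=np.degrees(o["eef_rot"][2]);print(p,y,o["finger_gap"])
plan((*p,y),(468.7,-137.7,30,181),(468.7,-137.7,15.5,181))
E
```

```text
[ 468.83297353 -126.52763269   91.68159079] -178.95385412803162 46.73234761967371
(468.7, -137.7, 30, 181) rz 0.001 d [ 0.004 -0.14   0.771] 
(468.7, -137.7, 15.5, 181) rz 0.000 d [-0.    -0.     0.181]
```

Emit:
send_rows(
  increments=[
    [0,0,0,0,-0.05,0.05,0.6],
    [0,0,0,0,-0.1,0.14,0.6],
    [0,0,0,0,-0.14,0.25,0.6],
    [0,0,0,0,-0.14,0.36,0.6],
    [0,0,0,0,-0.14,0.47,0.6],
    [0,0,0,0,-0.14,0.58,0.6],
    [0,0,0,0,-0.14,0.68,0.6],
    [0,0,0,0,-0.14,0.78,0.6],
    [0,0,0,0,-0.14,0.86,0.6],
    [0,0,0,0,-0.14,0.93,0.6],
  ],
)

```text
t: 54.2
tcp_pos: [469.2, -136.9, 16.8]
eef_rot: [-3.141, -0.0, -3.123]
force: [0.4, -0.0, 0.7]
finger_gap: 46.9
finger_force: 8.0
```

Emit:
send_rows(
  increments=[
    [0,0,0,0,0,0.01,0.6],
    [0,0,0,0,0,0.02,0.6],
    [0,0,0,0,0,0.025,0.6],
    [0,0,0,0,0,0.025,0.6],
    [0,0,0,0,0,0.025,0.56],
    [0,0,0,0,0,0.025,0.5],
    [0,0,0,0,0,0.025,0.45],
    [0,0,0,0,0,0.025,0.4],
    [0,0,0,0,0,0.025,0.38],
    [0,0,0,0,0,0.025,0.38],
  ],
)

```text
t: 55.45
tcp_pos: [469.2, -136.9, 15.1]
eef_rot: [-3.142, -0.0, -3.123]
force: [0.2, -0.1, 0.0]
finger_gap: 58.5
finger_force: 0.0
```

Emit:
send_rows(
  increments=[
    [0,0,0,0,0,-0.06,0.38],
    [0,0,0,0,0,-0.16,0.38],
    [0,0,0,0,0,-0.28,0.38],
    [0,0,0,0,0,-0.4,0.38],
    [0,0,0,0,0,-0.5,0.38],
    [0,0,0,0,0,-0.6,0.38],
    [0,0,0,0,0,-0.7,0.38],
    [0,0,0,0,0,-0.8,0.38],
    [0,0,0,0,0,-0.9,0.3],
    [0,0,0,0,0,-1,0.2],
  ],
)

```text
t: 56.7
tcp_pos: [469.2, -136.9, 95.7]
eef_rot: [-3.142, -0.0, -3.123]
force: [1.0, 0.5, -0.8]
finger_gap: 72.1
finger_force: 0.0
```

```bash
python3 - <<'E'
from h import *;from plan import plan
o=bot.get_obs();p=o["tcp_pos"];y=np.degrees(o["eef_rot"][2]);print(p,y,o["finger_gap"])
plan((*p,y),(469,-60,140,181),(469,20,150,181),(469,100,150,181),(475,180,150,181),(490,255,140,181),(540,280.6,125,181),(540,280.6,45,181))
E
```

```text
[ 469.23644199 -136.89628912   95.68833226] -178.92536549962048 72.08801132970076
(469, -60, 140, 181) rz 0.001 d [-0.015  0.961 -0.554] 
(469, 20, 150, 181) rz 0.000 d [-0.017  1.    -0.125] 
(469, 100, 150, 181) rz 0.000 d [-0.017  1.     0.   ] 
(475, 180, 150, 181) rz 0.000 d [-0.092  0.999  0.   ] 
(490, 255, 140, 181) rz 0.000 d [-0.204  0.934  0.125] 
(540, 280.6, 125, 181) rz 0.000 d [-0.63   0.309  0.188] 
(540, 280.6, 45, 181) rz 0.000 d [-0. -0.  1.]
```

Emit:
send_rows(
  increments=[
    [0,0,0,0,0.05,-0.1,0.1],
    [0,0,0,0,0.12,-0.2,0],
    [0,0,0,0,0.2,-0.3,0],
    [0,0,0,0,0.3,-0.4,0],
    [0,0,0,0,0.4,-0.48,0],
    [0,0,0,0,0.52,-0.55,0],
    [0,0,0,0,0.64,-0.55,0],
    [0,0,0,0,0.76,-0.55,0],
    [0,0,0,0,0.88,-0.55,0],
    [0,0,0,-0.01,1,-0.55,0],
  ],
)

```text
t: 57.95
tcp_pos: [468.5, -56.2, 139.0]
eef_rot: [-3.141, -0.0, -3.123]
force: [0.4, -0.1, 0.1]
finger_gap: 94.2
finger_force: 0.0
```

Emit:
send_rows(
  increments=[
    [0,0,0,0,0.1,-0.02,0],
    [0,0,0,0,0.2,-0.04,0],
    [0,0,0,0,0.3,-0.06,0],
    [0,0,0,0,0.4,-0.08,0],
    [0,0,0,-0.01,0.5,-0.1,0],
    [0,0,0,-0.01,0.6,-0.12,0],
    [0,0,0,-0.01,0.7,-0.12,0],
    [0,0,0,-0.01,0.8,-0.12,0],
    [0,0,0,-0.02,0.9,-0.12,0],
    [0,0,0,-0.02,1,-0.12,0],
  ],
)

```text
t: 59.2
tcp_pos: [468.7, 23.7, 148.7]
eef_rot: [-3.141, 0.0, -3.123]
force: [0.4, 0.4, 0.3]
finger_gap: 93.9
finger_force: 0.0
```

Emit:
send_rows(
  increments=[
    [0,0,0,0,0.1,0,0],
    [0,0,0,0,0.2,0,0],
    [0,0,0,0,0.3,0,0],
    [0,0,0,0,0.4,0,0],
    [0,0,0,-0.01,0.5,0,0],
    [0,0,0,-0.01,0.6,0,0],
    [0,0,0,-0.01,0.7,0,0],
    [0,0,0,-0.01,0.8,0,0],
    [0,0,0,-0.02,0.9,0,0],
    [0,0,0,-0.02,1,0,0],
  ],
)

```text
t: 60.45
tcp_pos: [468.8, 103.7, 148.8]
eef_rot: [-3.142, 0.0, -3.123]
force: [-0.0, 0.9, -0.3]
finger_gap: 93.8
finger_force: 0.0
```

Emit:
send_rows(
  increments=[
    [0,0,0,-0.01,0.1,0,0],
    [0,0,0,-0.02,0.2,0,0],
    [0,0,0,-0.03,0.3,0,0],
    [0,0,0,-0.04,0.4,0,0],
    [0,0,0,-0.05,0.5,0,0],
    [0,0,0,-0.06,0.6,0,0],
    [0,0,0,-0.07,0.7,0,0],
    [0,0,0,-0.08,0.8,0,0],
    [0,0,0,-0.09,0.9,0,0],
    [0,0,0,-0.09,1,0,0],
  ],
)

```text
t: 61.7
tcp_pos: [474.5, 183.8, 148.7]
eef_rot: [-3.141, -0.0, -3.123]
force: [-0.5, -0.6, 0.1]
finger_gap: 93.9
finger_force: 0.0
```

Emit:
send_rows(
  increments=[
    [0,0,0,-0.02,0.09,0.01,0],
    [0,0,0,-0.04,0.18,0.02,0],
    [0,0,0,-0.06,0.27,0.04,0],
    [0,0,0,-0.08,0.36,0.05,0],
    [0,0,0,-0.1,0.45,0.06,0],
    [0,0,0,-0.12,0.54,0.07,0],
    [0,0,0,-0.14,0.63,0.08,0],
    [0,0,0,-0.16,0.72,0.1,0],
    [0,0,0,-0.18,0.82,0.11,0],
    [0,0,0,-0.2,0.92,0.12,0],
  ],
)

```text
t: 62.95
tcp_pos: [489.1, 257.7, 139.1]
eef_rot: [-3.141, 0.0, -3.123]
force: [-0.4, 0.2, 0.0]
finger_gap: 94.0
finger_force: 0.0
```

```bash
python3 - <<'E'
from h import *;from plan import plan
o=bot.get_obs();p=o["tcp_pos"];y=np.degrees(o["eef_rot"][2]);print(p,y,o["finger_gap"])
cv2.imwrite("pics/top5.png",bot.grab_frame("top")[:,:,::-1]);cv2.imwrite("pics/side5.png",bot.grab_frame("side")[:,:,::-1])
t=cv2.imread("pics/top5.png");s=cv2.imread("pics/side5.png")
a=cv2.resize(t[112:228,355:470],(456,460),interpolation=cv2.INTER_CUBIC);b=cv2.resize(s[120:350,210:370],(320,460))
cv2.imwrite("pics/c5.png",np.hstack([a,b]))
plan((*p,y),(540,280.6,125,181),(540,280.6,45,181))
c=cen(blobs(t,(0,150,80),(8,255,255),(425,115,460,150),7)[0]);print("cin cap",c,onz("top",c,117))
c=cen(blobs(t,(18,170,120),(30,255,255),(290,135,335,180))[0]);print("jam",c)
E
```

```text
[489.14806735 257.70246239 139.07864325] -178.92333534739163 93.97782822400417
(540, 280.6, 125, 181) rz 0.001 d [-0.641  0.274  0.176] 
(540, 280.6, 45, 181) rz 0.000 d [-0. -0.  1.] 
cin cap [444.47055888 136.48502994] [ 573.6926203  -235.05324138  117.        ]
jam [311.99900794 155.28075397]
```

View pics/c5.png

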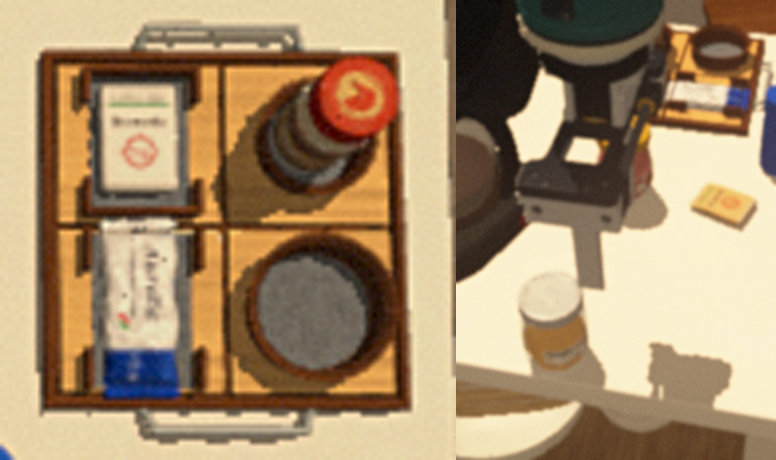

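The biscuit lies flat along the cradle, centre ~crop (140,308) and blue end at (140,372), and the cinnamon cap ray gives (573.7,-235) at 117 mm, inside its cup. The jam is unmoved. Honey next, the grey lid over amber at side crop (552,300).

Emit:
send_rows(
  increments=[
    [0,0,0,-0.08,0.04,0,0],
    [0,0,0,-0.16,0.08,0,0],
    [0,0,0,-0.24,0.12,0,0],
    [0,0,0,-0.32,0.16,0,0],
    [0,0,0,-0.4,0.2,0,0],
    [0,0,0,-0.48,0.24,0.02,0],
    [0,0,0,-0.56,0.27,0.06,0],
    [0,0,0,-0.64,0.28,0.1,0],
    [0,0,0,-0.64,0.28,0.16,0],
    [0,0,0,-0.64,0.28,0.2,0],
  ],
)

```text
t: 64.3
tcp_pos: [539.6, 280.3, 122.6]
eef_rot: [-3.141, -0.0, -3.123]
force: [0.6, -0.3, 0.2]
finger_gap: 93.9
finger_force: 0.0
```

Emit:
send_rows(
  increments=[
    [0,0,0,0,0,0.1,0],
    [0,0,0,0,0,0.2,0],
    [0,0,0,0,0,0.3,0],
    [0,0,0,0,0,0.4,0],
    [0,0,0,0,0,0.5,0],
    [0,0,0,0,0,0.6,0],
    [0,0,0,0,0,0.7,0],
    [0,0,0,0,0,0.8,0],
    [0,0,0,0,0,0.9,0],
    [0,0,0,0,0,1,0],
  ],
)

```text
t: 65.55
tcp_pos: [539.8, 280.5, 42.6]
eef_rot: [-3.142, 0.0, -3.123]
force: [0.4, -0.2, -0.4]
finger_gap: 93.9
finger_force: 0.0
```

Emit:
send_rows(
  increments=[
    [0,0,0,0,0,0.01,0.1],
    [0,0,0,0,0,0.01,0.18],
    [0,0,0,0,0,0.01,0.25],
    [0,0,0,0,0,0.01,0.3],
    [0,0,0,0,0,0.01,0.34],
    [0,0,0,0,0,0.01,0.38],
    [0,0,0,0,0,0.01,0.42],
    [0,0,0,0,0,0.01,0.5],
    [0,0,0,0,0,0.01,0.5],
    [0,0,0,0,0,0.01,0.5],
  ],
  newtons=20,
)

```text
t: 66.8
tcp_pos: [539.8, 280.4, 42.4]
eef_rot: [-3.141, 0.0, -3.123]
force: [-1.5, -1.4, 3.2]
finger_gap: 57.3
finger_force: 20.0
```

```bash
python3 - <<'E'
from h import *;from plan import plan
o=bot.get_obs();p=o["tcp_pos"];y=np.degrees(o["eef_rot"][2]);print(p,y,o["finger_gap"])
plan((*p,y),(525,272,120,181),(480,195,140,181),(465,115,145,181),(462,35,145,181),(462,-45,145,181),(466,-125,140,181),(471,-205,125,181),(471,-239.8,90,181))
t=cv2.imread("pics/top5.png")
x=rectinfo("top",Lrect(t,(380,167,403,214),0,1),20) if 0 else 0
b=blobs(t,(105,100,40),(125,255,255),(375,190,410,216),5)[0];print("blue end",cen(b),onz("top",cen(b),20))
E
```

```text
[539.83995895 280.44749259  42.3703839 ] -178.92642093133506 57.33313459412333
(525, 272, 120, 181) rz 0.001 d [ 0.187 -0.102 -0.97 ] 
(480, 195, 140, 181) rz 0.000 d [ 0.579 -0.953 -0.25 ] 
(465, 115, 145, 181) rz 0.000 d [ 0.205 -0.997 -0.063] 
(462, 35, 145, 181) rz 0.000 d [ 0.055 -0.999 -0.   ] 
(462, -45, 145, 181) rz 0.000 d [ 0.017 -1.    -0.   ] 
(466, -125, 140, 181) rz 0.000 d [-0.033 -1.001  0.062] TOO FAR
(471, -205, 125, 181) rz 0.000 d [-0.045 -1.001  0.187] TOO FAR
(471, -239.8, 90, 181) rz 0.000 d [ 0.008 -0.435  0.437] 
blue end [390.         206.13102119] [ 428.9665348  -134.98714659   20.        ]
```

Emit:
send_rows(
  increments=[
    [0,0,0,0,0,-0.04,0.5],
    [0,0,0,0,0,-0.1,0.5],
    [0,0,0,0.01,0,-0.2,0.5],
    [0,0,0,0.03,0,-0.3,0.5],
    [0,0,0,0.06,-0.02,-0.42,0.5],
    [0,0,0,0.09,-0.04,-0.54,0.5],
    [0,0,0,0.12,-0.05,-0.66,0.5],
    [0,0,0,0.15,-0.07,-0.78,0.5],
    [0,0,0,0.17,-0.09,-0.88,0.5],
    [0,0,0,0.19,-0.1,-0.97,0.5],
  ],
)

```text
t: 68.05
tcp_pos: [524.7, 272.1, 120.5]
eef_rot: [-3.142, 0.0, -3.123]
force: [0.2, 0.2, -2.8]
finger_gap: 57.5
finger_force: 20.0
```

Emit:
send_rows(
  increments=[
    [0,0,0,0.06,-0.08,-0.05,0.5],
    [0,0,0,0.12,-0.16,-0.1,0.5],
    [0,0,0,0.18,-0.25,-0.15,0.5],
    [0,0,0,0.24,-0.34,-0.2,0.5],
    [0,0,0,0.3,-0.44,-0.25,0.5],
    [0,0,0,0.36,-0.54,-0.25,0.5],
    [0,0,0,0.42,-0.64,-0.25,0.5],
    [0,0,0,0.48,-0.74,-0.25,0.5],
    [0,0,0,0.53,-0.84,-0.25,0.5],
    [0,0,0,0.58,-0.95,-0.25,0.5],
  ],
)

```text
t: 69.3
tcp_pos: [479.6, 194.8, 139.9]
eef_rot: [-3.142, 0.0, -3.123]
force: [0.6, -0.4, -3.4]
finger_gap: 57.6
finger_force: 20.0
```

Emit:
send_rows(
  increments=[
    [0,0,0,0.02,-0.1,-0.01,0.5],
    [0,0,0,0.04,-0.2,-0.02,0.5],
    [0,0,0,0.06,-0.3,-0.03,0.5],
    [0,0,0,0.08,-0.4,-0.04,0.5],
    [0,0,0,0.1,-0.5,-0.05,0.5],
    [0,0,0,0.12,-0.6,-0.06,0.5],
    [0,0,0,0.14,-0.7,-0.06,0.5],
    [0,0,0,0.16,-0.8,-0.06,0.5],
    [0,0,0,0.18,-0.9,-0.06,0.5],
    [0,0,0,0.2,-1,-0.06,0.5],
  ],
)

```text
t: 70.55
tcp_pos: [465.2, 114.5, 144.7]
eef_rot: [-3.141, -0.0, -3.123]
force: [-0.8, 0.9, -2.1]
finger_gap: 57.6
finger_force: 20.0
```

Emit:
send_rows(
  increments=[
    [0,0,0,0.01,-0.1,0,0.5],
    [0,0,0,0.01,-0.2,0,0.5],
    [0,0,0,0.02,-0.3,0,0.5],
    [0,0,0,0.02,-0.4,0,0.5],
    [0,0,0,0.03,-0.5,0,0.5],
    [0,0,0,0.03,-0.6,0,0.5],
    [0,0,0,0.04,-0.7,0,0.5],
    [0,0,0,0.04,-0.8,0,0.5],
    [0,0,0,0.05,-0.9,0,0.5],
    [0,0,0,0.05,-1,0,0.5],
  ],
)

```text
t: 71.8
tcp_pos: [462.8, 34.5, 144.8]
eef_rot: [-3.142, -0.0, -3.123]
force: [0.0, -0.4, -2.0]
finger_gap: 57.9
finger_force: 20.0
```

Emit:
send_rows(
  increments=[
    [0,0,0,0,-0.1,0,0.5],
    [0,0,0,0,-0.2,0,0.5],
    [0,0,0,0,-0.3,0,0.5],
    [0,0,0,0,-0.4,0,0.5],
    [0,0,0,0,-0.5,0,0.5],
    [0,0,0,0,-0.6,0,0.5],
    [0,0,0,0,-0.7,0,0.5],
    [0,0,0,0,-0.8,0,0.5],
    [0,0,0,0,-0.9,0,0.5],
    [0,0,0,0,-1,0,0.5],
  ],
)

```text
t: 73.05
tcp_pos: [464.3, -45.5, 144.8]
eef_rot: [-3.142, -0.0, -3.123]
force: [-0.2, -0.1, -3.9]
finger_gap: 57.5
finger_force: 20.0
```

Emit:
send_rows(
  increments=[
    [0,0,0,0,-0.1,0,0.5],
    [0,0,0,0,-0.2,0,0.5],
    [0,0,0,-0.01,-0.3,0,0.5],
    [0,0,0,-0.01,-0.4,0,0.5],
    [0,0,0,-0.02,-0.5,0,0.5],
    [0,0,0,-0.02,-0.6,0,0.5],
    [0,0,0,-0.03,-0.7,0,0.5],
    [0,0,0,-0.03,-0.8,0,0.5],
    [0,0,0,-0.04,-0.9,0,0.5],
    [0,0,0,-0.04,-1,0,0.5],
  ],
)

```text
t: 74.3
tcp_pos: [469.1, -125.4, 144.8]
eef_rot: [-3.141, -0.0, -3.123]
force: [-0.3, -0.1, -2.8]
finger_gap: 57.6
finger_force: 20.0
```

Emit:
send_rows(
  increments=[
    [0,0,0,0,-0.1,0.01,0.5],
    [0,0,0,-0.01,-0.2,0.02,0.5],
    [0,0,0,-0.01,-0.3,0.04,0.5],
    [0,0,0,-0.02,-0.4,0.06,0.5],
    [0,0,0,-0.02,-0.5,0.08,0.5],
    [0,0,0,-0.03,-0.6,0.1,0.5],
    [0,0,0,-0.03,-0.7,0.12,0.5],
    [0,0,0,-0.04,-0.8,0.15,0.5],
    [0,0,0,-0.04,-0.9,0.17,0.5],
    [0,0,0,-0.04,-1,0.19,0.5],
  ],
)

```text
t: 75.55
tcp_pos: [473.7, -205.3, 129.4]
eef_rot: [-3.141, -0.0, -3.123]
force: [-0.4, -0.0, -3.0]
finger_gap: 57.4
finger_force: 20.0
```

```bash
python3 - <<'E'
from h import *;from plan import plan
o=bot.get_obs();p=o["tcp_pos"];y=np.degrees(o["eef_rot"][2]);print(p,y,o["finger_gap"],o["finger_force"])
plan((*p,y),(471,-239.8,90,181),(471,-239.8,56,181))
E
```

```text
[ 473.71713211 -205.33136479  129.44882817] -178.92166616219745 57.41354463229706 19.999750803108327
(471, -239.8, 90, 181) rz 0.001 d [ 0.042 -0.43   0.493] 
(471, -239.8, 56, 181) rz 0.000 d [-0.    -0.     0.425]
```

Emit:
send_rows(
  increments=[
    [0,0,0,0,-0.08,0,0.5],
    [0,0,0,0.01,-0.16,0.02,0.5],
    [0,0,0,0.02,-0.25,0.05,0.5],
    [0,0,0,0.03,-0.34,0.1,0.5],
    [0,0,0,0.04,-0.43,0.17,0.5],
    [0,0,0,0.04,-0.43,0.25,0.5],
    [0,0,0,0.04,-0.43,0.33,0.5],
    [0,0,0,0.04,-0.43,0.41,0.5],
    [0,0,0,0.04,-0.43,0.48,0.5],
    [0,0,0,0.04,-0.43,0.54,0.5],
  ],
)

```text
t: 76.8
tcp_pos: [471.2, -239.2, 86.0]
eef_rot: [-3.142, -0.0, -3.123]
force: [0.1, -0.1, -2.8]
finger_gap: 57.6
finger_force: 20.0
```

Emit:
send_rows(
  increments=[
    [0,0,0,0,0,0.05,0.5],
    [0,0,0,0,0,0.1,0.5],
    [0,0,0,0,0,0.15,0.5],
    [0,0,0,0,0,0.2,0.5],
    [0,0,0,0,0,0.25,0.5],
    [0,0,0,0,0,0.29,0.5],
    [0,0,0,0,0,0.33,0.5],
    [0,0,0,0,0,0.36,0.5],
    [0,0,0,0,0,0.38,0.5],
    [0,0,0,0,0,0.38,0.5],
  ],
)

```text
t: 78.05
tcp_pos: [471.1, -239.3, 55.9]
eef_rot: [-3.141, -0.0, -3.123]
force: [-0.1, 0.8, -2.2]
finger_gap: 57.6
finger_force: 20.0
```

Emit:
send_rows(
  increments=[
    [0,0,0,0,0,0.01,0.5],
    [0,0,0,0,0,0.02,0.5],
    [0,0,0,0,0,0.026,0.5],
    [0,0,0,0,0,0.032,0.5],
    [0,0,0,0,0,0.032,0.5],
    [0,0,0,0,0,0.032,0.4],
    [0,0,0,0,0,0.032,0.36],
    [0,0,0,0,0,0.032,0.32],
    [0,0,0,0,0,0.032,0.28],
    [0,0,0,0,0,0.032,0.2],
  ],
)

```text
t: 79.3
tcp_pos: [471.2, -239.3, 53.5]
eef_rot: [-3.141, 0.0, -3.123]
force: [-0.2, 0.1, -0.3]
finger_gap: 73.4
finger_force: 0.0
```

Emit:
send_rows(
  increments=[
    [0,0,0,0,0,0,0.15],
    [0,0,0,0,0,-0.08,0.15],
    [0,0,0,0,0,-0.2,0.15],
    [0,0,0,0,0,-0.32,0.15],
    [0,0,0,0,0,-0.44,0.15],
    [0,0,0,0,0,-0.56,0.15],
    [0,0,0,0,0,-0.68,0.15],
    [0,0,0,0,0,-0.8,0.15],
    [0,0,0,0,0,-0.9,0.15],
    [0,0,0,0,0,-1,0.15],
  ],
)

```text
t: 80.55
tcp_pos: [471.1, -239.3, 133.9]
eef_rot: [-3.142, -0.0, -3.123]
force: [0.4, 1.2, 0.3]
finger_gap: 80.2
finger_force: 0.0
```

Emit:
send_rows(
  increments=[
    [0,0,0,0,0.1,-0.1,0.15],
    [0,0,0,0,0.2,-0.2,0.15],
    [0,0,0,0,0.3,-0.3,0.15],
    [0,0,0,0,0.4,-0.3,0.15],
    [0,0,0,0,0.5,-0.3,0.15],
    [0,0,0,0,0.6,-0.3,0.15],
    [0,0,0,0,0.7,-0.3,0.15],
    [0,0,0,0,0.8,-0.3,0.15],
    [0,0,0,0,0.9,-0.3,0.15],
    [0,0,0,0,1,-0.3,0.15],
  ],
)

```text
t: 81.8
tcp_pos: [469.6, -158.7, 157.4]
eef_rot: [-3.142, -0.0, -3.123]
force: [0.1, -0.5, -0.1]
finger_gap: 79.6
finger_force: 0.0
```

Emit:
send_rows(
  increments=[
    [0,0,0,0,0.1,0,0.15],
    [0,0,0,0,0.2,0,0.15],
    [0,0,0,0,0.3,0,0.15],
    [0,0,0,0,0.4,0,0.15],
    [0,0,0,0,0.5,0,0.15],
    [0,0,0,0,0.6,0,0.15],
    [0,0,0,0,0.7,0,0.15],
    [0,0,0,0,0.8,0,0.15],
    [0,0,0,0,0.9,0,0.15],
    [0,0,0,0,1,0,0.15],
  ],
)

```text
t: 83.05
tcp_pos: [468.1, -78.8, 157.4]
eef_rot: [-3.142, -0.0, -3.123]
force: [0.1, 0.1, -0.5]
finger_gap: 79.8
finger_force: 0.0
```

Emit:
send_rows(
  increments=[
    [0,0,0,0,0.1,0,0.15],
    [0,0,0,0,0.2,0,0.15],
    [0,0,0,0,0.3,0,0.15],
    [0,0,0,0,0.4,0,0.15],
    [0,0,0,0,0.5,0,0.15],
    [0,0,0,0,0.6,0,0.15],
    [0,0,0,0,0.7,0,0.15],
    [0,0,0,0,0.8,0,0.15],
    [0,0,0,0,0.9,0,0.15],
    [0,0,0,0,1,0,0.15],
  ],
)

```text
t: 84.3
tcp_pos: [466.7, 1.2, 157.4]
eef_rot: [-3.141, 0.0, -3.123]
force: [0.2, 0.2, -0.4]
finger_gap: 79.7
finger_force: 0.0
```

Emit:
send_rows(
  increments=[
    [0,0,0,0,0.1,0,0.15],
    [0,0,0,0,0.2,0,0.15],
    [0,0,0,0,0.3,0,0.15],
    [0,0,0,0,0.4,0,0.15],
    [0,0,0,0,0.5,0,0.15],
    [0,0,0,0,0.6,0,0.15],
    [0,0,0,0,0.7,0,0.15],
    [0,0,0,0,0.8,0,0.15],
    [0,0,0,0,0.9,0,0.15],
    [0,0,0,0,1,0,0.15],
  ],
)

```text
t: 85.55
tcp_pos: [465.1, 81.2, 157.4]
eef_rot: [-3.142, -0.0, -3.123]
force: [0.3, -0.9, 0.2]
finger_gap: 80.0
finger_force: 0.0
```

```bash
python3 - <<'E'
from h import *
o=bot.get_obs();print(o["tcp_pos"],o["finger_force"])
cv2.imwrite("pics/top6.png",bot.grab_frame("top")[:,:,::-1]);cv2.imwrite("pics/side6.png",bot.grab_frame("side")[:,:,::-1])
t=cv2.imread("pics/top6.png");s=cv2.imread("pics/side6.png")
a=cv2.resize(t[112:228,355:470],(397,400),interpolation=cv2.INTER_CUBIC);b=cv2.resize(s[115:195,260:380],(400,267),interpolation=cv2.INTER_CUBIC)
b=np.vstack([b,np.zeros((133,400,3),np.uint8)]);cv2.imwrite("pics/c6.png",np.hstack([a,b]))
for n,z,roi,lo,hi in(("cin",117,(425,115,465,155),(0,150,80),(8,255,255)),("jam",90,(290,135,335,180),(18,170,120),(30,255,255))):
    c=cen(blobs(t,lo,hi,roi,7)[0]);print(n,onz("top",c,z).round(1))
print("brown",rectinfo("top",Lrect(t,(297,190,328,228)),9))
L=cv2.cvtColor(t,cv2.COLOR_BGR2LAB)[:,:,0][150:215,410:470]
h=cv2.HoughCircles(cv2.resize(L,None,fx=4,fy=4,interpolation=cv2.INTER_CUBIC),cv2.HOUGH_GRADIENT,1.5,80,param1=120,param2=18,minRadius=42,maxRadius=62)
for x,y,r in h[0][:2]: print("honey",onz("top",(x/4-.375+410,y/4-.375+150),96).round(1),r/4)
E
```

```text
[465.11851062  81.23421306 157.37252011] 0.0
cin [ 573.5 -234.7  117. ]Traceback (most recent call last):
  File "<stdin>", line 8, in <module>
IndexError: list index out of range
```

View pics/c6.png

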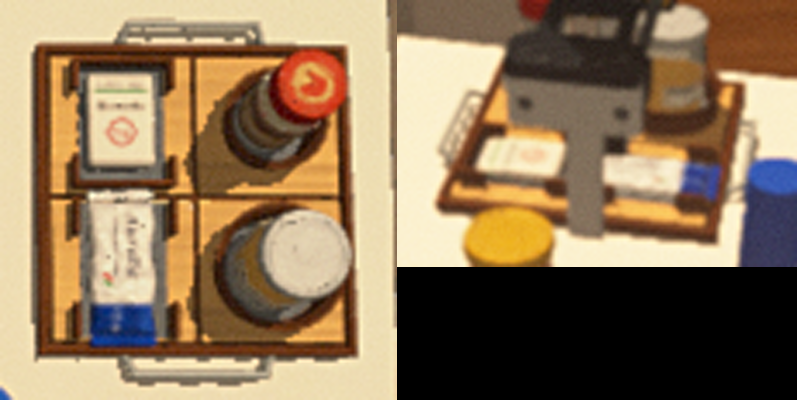

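All four items are seated: sugar in the bay, biscuit along the cradle, cinnamon and honey upright in their cups. Each release height was 10.6–11.1 mm above its grasp height, which matches the 11 mm floor. The gripper is clear and open, so I hand in.

```bash
python3 -c "
from station import bot
print(bot.finish_job())"
```

```text
the job is handed in; nothing more can be done
None
```

I placed the honey, cinnamon, white sugar and biscuit in the caddy, left the jam jar and brown sugar untouched, and handed the job in at about 86 s; the hand-in returned no verdict.

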